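# Weigh the tin from behind the oil bottles

### The job

Clear all three amber bottles out of the wooden rack and stand them on the white side tray; only then take the flat aluminium tin from behind them and set it in the middle of the round pan of the scale; last, put each bottle back upright in the same bay and spot that it came from. Do not drop anything, and leave the small white-lidded jar in the rack and the standing glue stick where they are.

Things in the scene. Friction and masses are not known exactly. Their poses are not given: they have to be found in the camera images.
- rack: Fixed wooden rack, 156 mm (x) by 210 mm (y), yaw within 0.25. Origin: centre of underside, x to its back. Floor top at z = 8 mm; walls 5 mm thick, to z = 20 mm. Front: three bays 64 mm square, centres x = -41, y = -68.3, 0, +68.3 mm, one bottle in each, order varies. Back: one strip, x -4 to +73 mm, open at both ends; tin and small jar stand at x = 34, y = +-50 mm, either way round.
- tray: Fixed white plastic tray for standing things aside, 110 mm (its x) by 190 mm (its y), walls 4 mm thick and 12 mm high, inner floor 4 mm above the table. Origin at the centre of its underside. Long axis along its y. To the left or right of the rack.
- scale: Fixed grey bench scale. Origin on the table under the centre of its round steel pan (124 mm diameter); flat pan top at z = 32 mm. Grey base 22 mm high, 150 mm along y, x from -110 to +75 mm, small green display at -x. On the other hand of the rack from the tray.
- bottle_tall: Closed amber glass bottle, the tallest and slimmest: round, 38 mm diameter, 135 mm tall; black screw cap 28 mm in diameter from 109 to 135 mm above the underside, on a narrower neck. About 0.12 kg. Origin at the centre of its underside, z up.
- bottle_square: Closed amber glass bottle with a square body 40 x 40 mm (its yaw varies), 118 mm tall; round black screw cap 30 mm in diameter from 92 to 118 mm above the underside, on a narrower neck. About 0.14 kg. Origin at the centre of its underside, z up.
- bottle_wide: Closed amber glass bottle, the widest and lowest: round, 48 mm diameter, 108 mm tall; black screw cap 33 mm in diameter from 82 to 108 mm above the underside, on a narrower neck. About 0.15 kg. Origin at the centre of its underside, z up.
- tin: Closed flat round aluminium tin, 56 mm diameter (55 mm below its lid), 34 mm high, about 0.09 kg, standing in the back half of the rack. Origin at the centre of its underside, z up.
- small_jar: Bystander: small clear jar with white lid, 44 mm diameter, 50 mm high, loose, in the back half of the rack beside the tin. To be left alone. Origin at the centre of its underside.
- glue_stick: Bystander: loose glue stick standing upright on a green card between robot and rack, 23 mm diameter, 82 mm high. To be left alone. Origin at the centre of its underside.

How it is judged (in metres and radians):
On the way, in this order (a step that is already met when the one before it is completed fails the run):
1. all three bottles stand upright, released, on the side tray together (x of bottle_tall in the frame of tray between -0.05 and 0.05 m and y of bottle_tall in the frame of tray between -0.09 and 0.09 m and z of bottle_tall in the frame of tray between -0.002 and 0.012 m and angle between each of bottle_tall, bottle_square, bottle_wide's own z axis and vertical below 0.1 rad and linear speed of each of bottle_tall, bottle_square, bottle_wide below 0.03 m/s and contact force between the fingers and bottle_tall below 0.3 N and x of bottle_square in the frame of tray between -0.05 and 0.05 m and y of bottle_square in the frame of tray between -0.09 and 0.09 m and z of bottle_square in the frame of tray between -0.002 and 0.012 m and contact force between the fingers and bottle_square below 0.3 N and x of bottle_wide in the frame of tray between -0.05 and 0.05 m and y of bottle_wide in the frame of tray between -0.09 and 0.09 m and z of bottle_wide in the frame of tray between -0.002 and 0.012 m and contact force between the fingers and bottle_wide below 0.3 N), for 0.2 s.
2. the tin stands released within 15 mm of the middle of the scale's pan while all three bottles are still on the tray (all of step 1 and horizontal distance between tin and scale below 0.015 m and z of tin in the frame of scale between 0.028 and 0.036 m and angle between tin's own z axis and vertical below 0.1 rad and linear speed of tin below 0.03 m/s and contact force between the fingers and tin below 0.3 N), for 0.2 s.
At the end, for the whole second after the job is handed in: The tin stands flat on the scale's pan, its centre within 15 mm of the pan's centre; each bottle stands upright (within 0.1 rad) within 12 mm of where it stood at the start; all are released and at rest (horizontal distance between tin and scale below 0.015 m and z of tin in the frame of scale between 0.028 and 0.036 m and angle between each of tin, bottle_tall, bottle_square, bottle_wide's own z axis and vertical below 0.1 rad and linear speed of each of tin, bottle_tall, bottle_square, bottle_wide below 0.03 m/s and contact force between the fingers and tin below 0.3 N and distance of each of bottle_tall, bottle_square, bottle_wide from where it was at the start of the episode below 0.012 m and contact force between the fingers and bottle_tall below 0.3 N and contact force between the fingers and bottle_square below 0.3 N and contact force between the fingers and bottle_wide below 0.3 N); the robot touches nothing.
It fails at once if a bottle or the tin is dropped, thrown or knocked over (faster than 0.6 m/s while the fingers are not touching it) ((linear speed of bottle_tall above 0.6 m/s and contact force between the fingers and bottle_tall below 0.1 N) or (linear speed of bottle_square above 0.6 m/s and contact force between the fingers and bottle_square below 0.1 N) or (linear speed of bottle_wide above 0.6 m/s and contact force between the fingers and bottle_wide below 0.1 N) or (linear speed of tin above 0.6 m/s and contact force between the fingers and tin below 0.1 N)).
It fails at once if the small jar is moved more than 20 mm or tipped over (distance of small_jar from where it was at the start of the episode above 0.02 m or angle between small_jar's own z axis and vertical above 0.3 rad).
It fails at once if the glue stick is moved more than 30 mm or tipped over (distance of glue_stick from where it was at the start of the episode above 0.03 m or angle between glue_stick's own z axis and vertical above 0.3 rad).
It also fails if it takes over 144 s, if anything falls off the work surface, if the arm or the gripper's body presses on something with over 40 N, if the wrist force passes 120 N, or if a joint passes its speed limit or range.

### The arm

A 6-joint arm with a two-finger parallel gripper is mounted at the origin on the work surface. World frame = base frame: x ahead of the robot, y to its left, z up, the work surface at z = 0. Lengths are in m, angles in degrees, forces in N, time in s.
With the tool pointing down it reaches from about 0.35 to 0.875 m from the base axis. Payload 4.2 kg.
Tool frame: the origin (TCP) lies on the centre line of the jaws, within the pads' length; the fingertips stand 25 mm ahead of it and the grasp point (between the pads) lies 6 mm ahead of it (finger_overhang is the distance from the TCP to the fingertips, in m); z points along the fingers, y is the line along which they close (so a half turn about z gives the same grasp; the last joint's range is limited). The gripper opens to 87 mm and grips with 3 to 60 N. Pads are 19 mm wide; open, the fingers measure 117 mm over their backs; the gripper's body (75 mm by 190 mm) begins 51 mm behind the grasp point.
Start: joints at [81.452, 22.042, 0.453, 0, -68.411, -14.817], TCP at [0.248, 0.574, 0.248] pointing down, gripper open.
Joint ranges: [-179.83, 179.83], [-69.29, 118.12], [-61.27, 80.66], [-181.25, 117.63], [-171.15, -9.14], [-177.46, 177.46]. Speed limits (degrees/s): [159.86, 159.86, 180, 180, 180, 180].

### API

Orientations are given as a 3x3 rotation matrix whose columns are the frame's x, y, z axes.
In Python, from station import sense, capture, finish_job, spot_in, tip_of, finger_overhang gives the robot as it stands. The module is installed in compiled form; this text tells all that it offers.
- The arm moves only by the tool servo_tool, never from a script. Its arguments are lists of equal length, an entry for each row: "slide": the shift along the tool's x, y, z in m, a list of three; "spin": the turn about the tool's z in degrees; "grip": the closure, from 0 (fully open) to 1 (shut). A call has exactly 5 rows; each row is the pose to reach, as a shift and turn from the pose commanded when the call began, along the tool's axes at that moment; what a row does not reach only later rows make up. A row lasts 1/12 s, in which the tool goes at most 41.7 mm and 7.16 degrees, less where a joint would pass 70% of its speed; a pose out of reach is approached as far as the arm can. A call with a gripper value outside its range is refused whole. The fingers move at their own pace and stop on an object; the grip force is fixed at half the most. Time passes only in rows, so rows that repeat a pose let the fingers close, or fill a call up. It gives the time, the measured TCP pose, the force, the opening and the grip force at its end, in the units of the state.
- sense(): the state, without advancing time (a new reading comes with each control period).
- capture(name): name is "scene" or "top" or "wrist"; returns a dict with "pixels" (420x560x3 uint8, blue, green, red), "depth" (420x560 float32, m along the optical axis (not along the pixel's ray), 0 where there is no reading), "fx", "fy", "cx", "cy" (pixels), "R" (3x3) and "t" (3): a world point X has camera coordinates R X + t; the wrist camera has in their place "hand_eye" (4x4, takes a point from camera to tool coordinates, whose origin is the TCP and whose axes are the flange's). Camera axes: x right, y down, z forward; pixel columns grow to the right and rows downward; lengths in m; the calibration is good to about 2 mm. A picture is of the moment at which its call begins: read the wrist's pose just before it.
- finish_job(): hands the job in; it is judged then, once.
Trained networks look in the newest picture that a camera, given by its name, has taken for a name from the list of things; names that differ only in an ending like _2 or _b are one class to them, and where a whole thing is asked for, a point or a joint stands for the part that bears it (a point fixed in the world has none). Each returns a list of dicts, best first, with "conf" (0 to 1); they miss things now and then, are a little off and sometimes report something else, mostly with a low value. They report only what shows in the picture. A call takes as long as a camera call.
- spot_in(thing, camera): "point" ([x, y, z] in m, in world coordinates, good to about 4 mm: the middle of the surface that is visible of it).
- tip_of(thing, camera): "point" ([x, y, z] in m, in world coordinates, good to about 4 mm: a listed point, or the origin of a listed thing).
The state is a dict: "time_s": time; "joints": joint angles; "joint_velocities": joint speeds; "effort": joint torques, N m; "tcp_pos": TCP position; "ee_rot": TCP orientation; "wrist_force": force on the tool from outside, world axes, zero at the start; "moment": the same for the moment, N m; "gripper_width": opening from 0.0 (shut) to 1.0 (fully open); "gripper_force": force on a finger pad.
Only numpy, scipy, OpenCV 4.12 (cv2) and the standard library are available. Lean on these libraries where they do the work, as an engineer would, in place of code of your own. Each camera call takes 0.05 s, during which the arm holds its last target. There are 200 camera calls.

## Working session

There is one attempt and no reset: what is moved stays moved. The work goes in short steps, Python scripts to look and compute and a tool call to move; the robot and the scene stay as the last step left them, time stands still between calls to the robot, and variables do not carry over. Pictures are saved under pics/ and viewed, at most 14 in all, crops included, and the job is handed in when it is done.

Besides the shell and the picture viewer there is one more tool, called by a JSON object that holds its "op" and its "data", one argument or row to a line. servo_tool: Moves the arm, as the interface text tells. Its arguments: {"type":"object","properties":{"slide":{"type":"array"},"spin":{"type":"array"},"grip":{"type":"array"}},"required":["slide","spin","grip"]}

```bash
mkdir -p pics
cat > h.py <<'E'
import numpy as np, cv2
from station import *
np.set_printoptions(precision=4,suppress=True)
def cloud(c):
    d=c["depth"]; v,u=np.mgrid[:d.shape[0],:d.shape[1]]
    P=np.stack([(u-c["cx"])/c["fx"]*d,(v-c["cy"])/c["fy"]*d,d],-1)
    W=(P-c["t"])@c["R"]   # R^T (P - t)
    W[d==0]=np.nan
    return W
E
python3 - <<'E'
from h import *
s=sense(); print(s["time_s"],s["tcp_pos"],s["ee_rot"],s["gripper_width"],finger_overhang)
for n in ["scene","top"]:
    c=capture(n); cv2.imwrite(f"pics/{n}0.png",c["pixels"]); np.save(f"{n}0.npy",cloud(c))
    for t in "rack tray scale bottle_tall bottle_square bottle_wide tin small_jar glue_stick".split():
        print(n,t,[(np.array(r["point"]),round(r["conf"],2)) for r in tip_of(t,n)[:2]])
E
```

```text
0.0 [0.2476 0.5732 0.2464] [[ 0.9179 -0.3968 -0.0008]
 [-0.3968 -0.9179 -0.0021]
 [ 0.0001  0.0022 -1.    ]] 0.9943888257216209 0.025
scene rack [(array([ 0.5474, -0.0215,  0.0031]), 0.6)]
scene tray [(array([0.4913, 0.322 , 0.0017]), 0.63)]
scene scale [(array([ 0.4617, -0.3351, -0.0017]), 0.66), (array([0.5009, 0.0468, 0.0065]), 0.19)]
scene bottle_tall [(array([ 0.501 , -0.024 ,  0.0071]), 0.94)]
scene bottle_square [(array([0.5018, 0.0465, 0.0067]), 0.66)]
scene bottle_wide [(array([ 0.5082, -0.0893,  0.0071]), 0.61)]
scene tin [(array([ 0.5788, -0.0756,  0.0067]), 0.86)]
scene small_jar [(array([0.5756, 0.0255, 0.007 ]), 0.69)]
scene glue_stick [(array([0.3646, 0.108 , 0.0017]), 0.73)]
top rack [(array([ 0.5468, -0.0234,  0.0013]), 0.92)]
top tray [(array([0.489, 0.323, 0.   ]), 0.92), (array([0.5772, 0.0268, 0.01  ]), 0.63)]
top scale [(array([ 0.4656, -0.3392, -0.0046]), 0.6), (array([ 0.4891,  0.3218, -0.0011]), 0.36)]
top bottle_tall [(array([ 0.5041, -0.0241,  0.0092]), 0.57)]
top bottle_square [(array([0.5062, 0.0445, 0.0046]), 0.74)]
top bottle_wide [(array([ 0.5069, -0.092 ,  0.0079]), 0.77)]
top tin []
top small_jar [(array([0.5758, 0.0245, 0.0091]), 0.76)]
top glue_stick [(array([0.3597, 0.108 , 0.0008]), 0.66)]
```

View pics/top0.png

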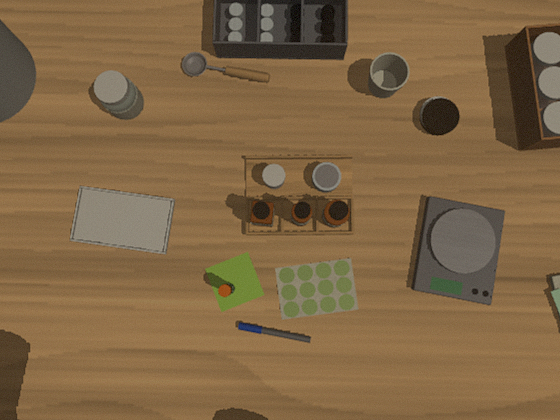

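View pics/scene0.png

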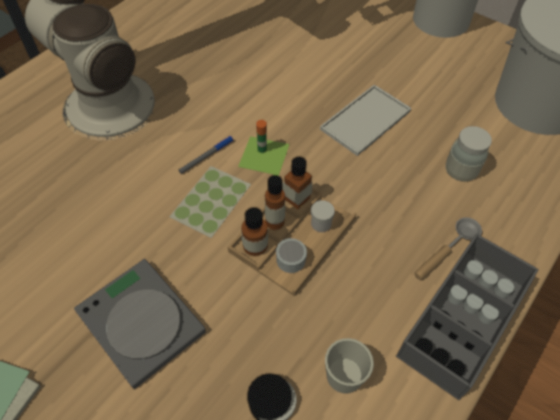

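Run:
```python
from h import *
for n in ["top","scene"]:
    W=np.load(f"{n}0.npy").reshape(-1,3); W=W[~np.isnan(W[:,0])]
    for nm,c,z in [("tall",(.503,-.024),(.137,.148)),("sq",(.504,.0455),(.12,.131)),("wide",(.5075,-.091),(.110,.121)),("tin",(.579,-.0756),(.037,.047)),("jar",(.576,.025),(.053,.063)),("pan",(.464,-.337),(.029,.036)),("glue",(.362,.108),(.076,.088))]:
        r=.08 if nm=="pan" else .035
        m=(np.hypot(W[:,0]-c[0],W[:,1]-c[1])<r)&(W[:,2]>z[0])&(W[:,2]<z[1])
        if m.sum()>8:
            p=W[m]; q=np.float32(p[:,:2]*1000); cc,rr=cv2.minEnclosingCircle(q)
            print(n,nm,m.sum(),p.mean(0),"circ",np.array(cc)/1000,rr)
    # square body shoulder region, tray walls, rack walls
    for nm,c,R,z in [("tray",(.49,.322),.14,(.009,.016)),("rack",(.547,-.022),.16,(.017,.0235))]:
        m=(np.hypot(W[:,0]-c[0],W[:,1]-c[1])<R)&(W[:,2]>z[0])&(W[:,2]<z[1])
        b=cv2.minAreaRect(np.float32(W[m][:,:2]*1000)); print(n,nm,m.sum(),b)
    m=(np.hypot(W[:,0]-.504,W[:,1]-.0455)<.045)&(W[:,2]>.06)&(W[:,2]<.097); print(n,"sqbody",m.sum(),cv2.minAreaRect(np.float32(W[m][:,:2]*1000)), W[m].mean(0))
```

```text
top tall 204 [ 0.5046 -0.0256  0.1443] circ [ 0.5047 -0.0255] 13.78475284576416
top sq 229 [0.5049 0.0458 0.1273] circ [0.505  0.0459] 14.826802253723145
top wide 276 [ 0.5079 -0.0905  0.1171] circ [ 0.5082 -0.0906] 16.254636764526367
top tin 652 [ 0.5803 -0.0741  0.0434] circ [ 0.5808 -0.0742] 27.825071334838867
top jar 409 [0.5782 0.0267 0.059 ] circ [0.5784 0.0267] 21.914981842041016
top pan 3079 [ 0.4624 -0.3352  0.0332] circ [ 0.4632 -0.3356] 62.36538314819336
top glue 131 [0.363  0.1096 0.0841] circ [0.3627 0.1101] 11.351165771484375
top tray 738 ((492.99542236328125, 324.114501953125), (191.58767700195312, 109.9402084350586), 83.00226593017578)
top rack 1158 ((547.9451904296875, -23.09027099609375), (156.58282470703125, 210.2197265625), 1.6140484809875488)
top sqbody 269 ((505.02740478515625, 45.85503387451172), (40.25381088256836, 40.697208404541016), 84.86429595947266) [0.4997 0.0433 0.0848]
scene tall 182 [ 0.5062 -0.029   0.143 ] circ [ 0.5052 -0.027 ] 15.395550727844238
scene sq 186 [0.5063 0.0424 0.1261] circ [0.5053 0.0449] 16.81182289123535
scene wide 259 [ 0.5097 -0.0937  0.1161] circ [ 0.5091 -0.0918] 18.233274459838867
scene tin 662 [ 0.5822 -0.0773  0.0426] circ [ 0.5814 -0.0761] 28.94428825378418
scene jar 375 [0.5794 0.0234 0.0583] circ [0.579  0.0246] 22.575525283813477
scene pan 3861 [ 0.4653 -0.3388  0.0324] circ [ 0.4638 -0.337 ] 62.52799606323242
scene glue 95 [0.3642 0.1066 0.0822] circ [0.3637 0.1074] 12.751677513122559
scene tray 489 ((492.92449951171875, 321.58648681640625), (193.53453063964844, 112.86018371582031), 82.84392547607422)
scene rack 1030 ((548.0953369140625, -24.64258575439453), (157.00177001953125, 211.3939971923828), 1.7190722227096558)
scene sqbody 437 ((505.5511474609375, 43.15193176269531), (42.31649398803711, 41.281124114990234), 85.81668853759766) [0.5115 0.0349 0.0795]
```

The two views agree and the sizes check out (cap radii, tin, pan, rack 156x210). In the top view the square, tall and wide caps are at pixels (262,210), (302,210) and (338,210), and the tin is at (326,177). The tray is on the left at (122,220) and the pan on the right at (462,240). I'll turn the tool so it closes along world x and go to the square bottle first.

{"op": "servo_tool", "data": {
  "slide": [
    [0.028,0.024,0],
    [0.056,0.048,0],
    [0.084,0.072,0],
    [0.112,0.096,0],
    [0.14,0.12,0]
  ],
  "spin": [6.7,13.4,20.1,26.8,33.3],
  "grip": [0,0,0,0,0]
}}

```text
time_s: 1.42
tcp_pos: [0.3292, 0.4065, 0.2477]
ee_rot: [[0.545, -0.838, 0.0], [-0.838, -0.545, 0.0], [-0.0, -0.0, -1.0]]
wrist_force: [0.3, 0.3, -0.3]
gripper_width: 1.001
gripper_force: 0.0
```

{"op": "servo_tool", "data": {
  "slide": [
    [0,0,0],
    [0,0,0],
    [0,0,0],
    [0,0,0],
    [0,0,0]
  ],
  "spin": [6.7,13.4,20.1,26.8,33.3],
  "grip": [0,0,0,0,0]
}}

```text
time_s: 1.83
tcp_pos: [0.3289, 0.4079, 0.2478]
ee_rot: [[-0.005, -1.0, 0.0], [-1.0, 0.005, 0.0], [-0.0, -0.0, -1.0]]
wrist_force: [-0.3, 0.5, -0.2]
gripper_width: 0.999
gripper_force: 0.0
```

{"op": "servo_tool", "data": {
  "slide": [
    [0.036,-0.018,0],
    [0.072,-0.036,0],
    [0.108,-0.054,0],
    [0.144,-0.072,0],
    [0.18,-0.089,0]
  ],
  "spin": [-0.3,-0.3,-0.3,-0.3,-0.3],
  "grip": [0,0,0,0,0]
}}

```text
time_s: 2.25
tcp_pos: [0.4184, 0.2265, 0.2479]
ee_rot: [[0.007, -1.0, 0.001], [-1.0, -0.007, 0.001], [-0.001, -0.001, -1.0]]
wrist_force: [0.7, 0.4, -0.4]
gripper_width: 1.003
gripper_force: 0.0
```

{"op": "servo_tool", "data": {
  "slide": [
    [0.036,-0.018,0.01],
    [0.072,-0.036,0.02],
    [0.11,-0.054,0.03],
    [0.15,-0.072,0.04],
    [0.182,-0.088,0.047]
  ],
  "spin": [0,0,0,0,0],
  "grip": [0,0,0,0,0]
}}

```text
time_s: 2.67
tcp_pos: [0.5072, 0.0446, 0.2003]
ee_rot: [[0.006, -1.0, 0.0], [-1.0, -0.006, 0.0], [-0.0, -0.0, -1.0]]
wrist_force: [0.3, 0.7, -0.0]
gripper_width: 1.002
gripper_force: 0.0
```

{"op": "servo_tool", "data": {
  "slide": [
    [0,0,0],
    [0,0,0],
    [0,0,0],
    [0,0,0],
    [0,0,0]
  ],
  "spin": [0,0,0,0,0],
  "grip": [0,0,0,0,0]
}}

```text
time_s: 3.08
tcp_pos: [0.5068, 0.0479, 0.2011]
ee_rot: [[0.008, -1.0, 0.001], [-1.0, -0.008, 0.0], [-0.0, -0.001, -1.0]]
wrist_force: [-0.2, 0.5, 0.2]
gripper_width: 0.999
gripper_force: 0.0
```

```bash
cat >> h.py <<'E'
def wrist():
    s=sense(); c=capture("wrist"); d=c["depth"]; v,u=np.mgrid[:d.shape[0],:d.shape[1]]
    P=np.stack([(u-c["cx"])/c["fx"]*d,(v-c["cy"])/c["fy"]*d,d,np.ones_like(d)],-1)@c["hand_eye"].T
    W=P[...,:3]@np.array(s["ee_rot"]).T+s["tcp_pos"]; W[d==0]=np.nan
    return s,c,W
def ring(W,c,z,r=.04):
    W=W.reshape(-1,3); W=W[~np.isnan(W[:,0])]
    m=(np.hypot(W[:,0]-c[0],W[:,1]-c[1])<r)&(W[:,2]>z[0])&(W[:,2]<z[1])
    if m.sum()<9: return None
    cc,rr=cv2.minEnclosingCircle(np.float32(W[m][:,:2]*1000)); return m.sum(),np.array(cc),rr,W[m][:,2].mean()
E
python3 - <<'E'
from h import *
s,c,W=wrist(); print(s["tcp_pos"],s["ee_rot"]); cv2.imwrite("pics/w0.png",c["pixels"])
for nm,p,z in [("tall",(.5047,-.0255),(.137,.150)),("sq",(.505,.0459),(.12,.131)),("wide",(.508,-.091),(.110,.121)),("tin",(.581,-.0745),(.037,.047)),("jar",(.578,.026),(.053,.063))]: print(nm,ring(W,p,z))
E
```

```text
[0.5068 0.0479 0.2011] [[ 0.0082 -1.      0.001 ]
 [-1.     -0.0082  0.0005]
 [-0.0005 -0.001  -1.    ]]
tall (np.int64(1558), array([503.3328, -25.5676]), 13.826891899108887, np.float64(0.14241069811713158))
sq (np.int64(1213), array([503.5641,  45.908 ]), 15.035623550415039, np.float64(0.1252438027756157))
wide (np.int64(2086), array([507.0546, -90.4181]), 16.494354248046875, np.float64(0.115317701807942))
tin (np.int64(3256), array([579.2996, -74.1092]), 28.007720947265625, np.float64(0.041713216403588806))
jar (np.int64(1675), array([576.7655,  26.4832]), 21.96980857849121, np.float64(0.05737437261714468))
```

View pics/w0.png

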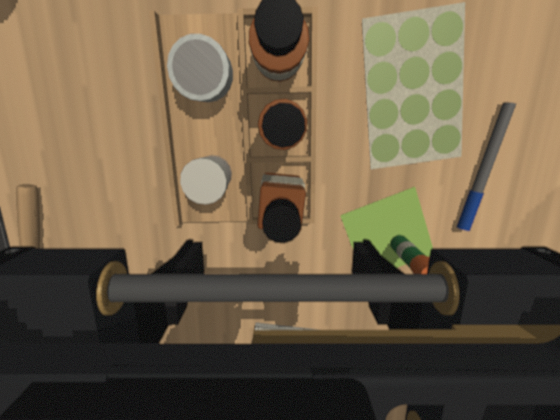

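The wrist view shows the caps in a column at pixels (278,25), (283,125) and (281,220), with the tin at (199,68) and the jar at (204,181). Positions agree with the top view to within 2 mm. Next I'll descend to the square cap and close.

{"op": "servo_tool", "data": {
  "slide": [
    [0.002,0.003,0.018],
    [0.002,0.003,0.036],
    [0.002,0.003,0.054],
    [0.002,0.003,0.07],
    [0.002,0.003,0.082]
  ],
  "spin": [0,0,0,0,0],
  "grip": [0,0,0,0,0]
}}

```text
time_s: 3.55
tcp_pos: [0.5032, 0.0456, 0.1176]
ee_rot: [[0.008, -1.0, -0.001], [-1.0, -0.008, -0.0], [0.0, 0.001, -1.0]]
wrist_force: [0.1, -0.6, 0.0]
gripper_width: 1.003
gripper_force: 0.0
```

{"op": "servo_tool", "data": {
  "slide": [
    [0,0,0],
    [0,0,0],
    [0,0,0],
    [0,0,0],
    [0,0,0]
  ],
  "spin": [0,0,0,0,0],
  "grip": [0.3,0.5,0.6,0.7,1]
}}

```text
time_s: 3.97
tcp_pos: [0.5045, 0.045, 0.1196]
ee_rot: [[0.006, -1.0, 0.002], [-1.0, -0.006, 0.001], [-0.001, -0.002, -1.0]]
wrist_force: [0.4, -0.5, -0.6]
gripper_width: 0.711
gripper_force: 0.0
```

{"op": "servo_tool", "data": {
  "slide": [
    [0,0,0],
    [0,0,0],
    [0,0,0],
    [0,0,0],
    [0,0,0]
  ],
  "spin": [0,0,0,0,0],
  "grip": [1,1,1,1,1]
}}

```text
time_s: 4.38
tcp_pos: [0.504, 0.0446, 0.1186]
ee_rot: [[0.006, -1.0, 0.0], [-1.0, -0.006, 0.0], [-0.0, -0.0, -1.0]]
wrist_force: [-0.3, -0.1, 0.7]
gripper_width: 0.337
gripper_force: 30.0
```

{"op": "servo_tool", "data": {
  "slide": [
    [0,0,-0.007],
    [0,0,-0.02],
    [0,0,-0.038],
    [0,0,-0.056],
    [0,0,-0.07]
  ],
  "spin": [0,0,0,0,0],
  "grip": [1,1,1,1,1]
}}

```text
time_s: 4.8
tcp_pos: [0.5041, 0.0446, 0.1901]
ee_rot: [[0.006, -1.0, 0.001], [-1.0, -0.006, 0.0], [-0.0, -0.001, -1.0]]
wrist_force: [0.7, 0.4, -1.0]
gripper_width: 0.331
gripper_force: 30.0
```

{"op": "servo_tool", "data": {
  "slide": [
    [-0.006,0,0],
    [-0.018,0,0],
    [-0.036,0,0],
    [-0.058,0,0],
    [-0.082,0,0]
  ],
  "spin": [0,0,0,0,0],
  "grip": [1,1,1,1,1]
}}

```text
time_s: 5.22
tcp_pos: [0.5024, 0.1276, 0.187]
ee_rot: [[0.005, -1.0, -0.003], [-1.0, -0.005, -0.001], [0.001, 0.003, -1.0]]
wrist_force: [-0.4, -0.3, -2.1]
gripper_width: 0.337
gripper_force: 30.0
```

{"op": "servo_tool", "data": {
  "slide": [
    [-0.026,0,0],
    [-0.053,0.001,0],
    [-0.08,0.002,0],
    [-0.107,0.003,0],
    [-0.134,0.004,0]
  ],
  "spin": [0,0,0,0,0],
  "grip": [1,1,1,1,1]
}}

```text
time_s: 5.63
tcp_pos: [0.4973, 0.2624, 0.1867]
ee_rot: [[0.006, -1.0, -0.003], [-1.0, -0.006, -0.002], [0.002, 0.003, -1.0]]
wrist_force: [0.9, 1.0, -1.6]
gripper_width: 0.336
gripper_force: 30.0
```

{"op": "servo_tool", "data": {
  "slide": [
    [-0.027,0,0],
    [-0.053,0,0],
    [-0.077,0,0],
    [-0.097,0,0],
    [-0.11,0,0]
  ],
  "spin": [0,0,0,0,0],
  "grip": [1,1,1,1,1]
}}

```text
time_s: 6.05
tcp_pos: [0.4967, 0.373, 0.1864]
ee_rot: [[0.008, -1.0, -0.002], [-1.0, -0.008, -0.002], [0.002, 0.002, -1.0]]
wrist_force: [-0.3, -0.2, -1.7]
gripper_width: 0.332
gripper_force: 30.0
```

{"op": "servo_tool", "data": {
  "slide": [
    [-0.006,0,0],
    [-0.01,0,0],
    [-0.01,0,0],
    [-0.01,0,0],
    [-0.01,0,0]
  ],
  "spin": [0,0,0,0,0],
  "grip": [1,1,1,1,1]
}}

```text
time_s: 6.47
tcp_pos: [0.498, 0.3796, 0.1886]
ee_rot: [[0.005, -1.0, -0.0], [-1.0, -0.005, -0.0], [0.0, 0.0, -1.0]]
wrist_force: [0.2, -0.5, -0.3]
gripper_width: 0.335
gripper_force: 30.0
```

{"op": "servo_tool", "data": {
  "slide": [
    [0,0,0.015],
    [0,0,0.032],
    [0,0,0.048],
    [0,0,0.06],
    [0,0,0.066]
  ],
  "spin": [0,0,0,0,0],
  "grip": [1,1,1,1,1]
}}

```text
time_s: 6.88
tcp_pos: [0.4974, 0.3789, 0.1209]
ee_rot: [[0.004, -1.0, -0.002], [-1.0, -0.004, -0.002], [0.002, 0.002, -1.0]]
wrist_force: [-0.1, 0.1, -1.6]
gripper_width: 0.331
gripper_force: 30.0
```

{"op": "servo_tool", "data": {
  "slide": [
    [0,0,0.002],
    [0,0,0.004],
    [0,0,0.006],
    [0,0,0.0075],
    [0,0,0.0075]
  ],
  "spin": [0,0,0,0,0],
  "grip": [1,1,1,1,1]
}}

```text
time_s: 7.3
tcp_pos: [0.4981, 0.3807, 0.1154]
ee_rot: [[0.006, -1.0, 0.0], [-1.0, -0.006, 0.001], [-0.001, -0.0, -1.0]]
wrist_force: [0.0, -0.6, 0.2]
gripper_width: 0.339
gripper_force: 30.0
```

{"op": "servo_tool", "data": {
  "slide": [
    [0,0,0.0005],
    [0,0,0.0005],
    [0,0,0.0005],
    [0,0,0.0005],
    [0,0,0.0005]
  ],
  "spin": [0,0,0,0,0],
  "grip": [0.6,0.5,0.4,0.2,0]
}}

```text
time_s: 7.72
tcp_pos: [0.4981, 0.3807, 0.1148]
ee_rot: [[0.006, -1.0, 0.0], [-1.0, -0.006, 0.0], [-0.0, -0.0, -1.0]]
wrist_force: [-0.3, 0.3, -0.4]
gripper_width: 0.616
gripper_force: 0.0
```

{"op": "servo_tool", "data": {
  "slide": [
    [0,0,0],
    [0,0,0],
    [0,0,-0.02],
    [0,0,-0.05],
    [0,0,-0.086]
  ],
  "spin": [0,0,0,0,0],
  "grip": [0,0,0,0,0]
}}

```text
time_s: 8.13
tcp_pos: [0.497, 0.3796, 0.1993]
ee_rot: [[0.006, -1.0, -0.004], [-1.0, -0.006, -0.004], [0.004, 0.004, -1.0]]
wrist_force: [0.8, 0.6, 0.8]
gripper_width: 0.962
gripper_force: 0.0
```

{"op": "servo_tool", "data": {
  "slide": [
    [0.036,-0.001,0],
    [0.074,-0.002,0],
    [0.112,-0.004,0],
    [0.15,-0.005,0],
    [0.188,-0.006,0]
  ],
  "spin": [0.3,0.3,0.3,0.3,0.3],
  "grip": [0,0,0,0,0]
}}

```text
time_s: 8.55
tcp_pos: [0.5048, 0.191, 0.2008]
ee_rot: [[0.001, -1.0, 0.0], [-1.0, -0.001, 0.0], [-0.0, -0.0, -1.0]]
wrist_force: [0.9, 0.8, 0.4]
gripper_width: 1.003
gripper_force: 0.0
```

{"op": "servo_tool", "data": {
  "slide": [
    [0.038,0,0],
    [0.076,0,0],
    [0.114,0,0],
    [0.15,0,0],
    [0.18,0,0]
  ],
  "spin": [0,0,0,0,0],
  "grip": [0,0,0,0,0]
}}

```text
time_s: 8.97
tcp_pos: [0.5047, 0.0104, 0.2008]
ee_rot: [[-0.0, -1.0, 0.0], [-1.0, 0.0, -0.0], [0.0, -0.0, -1.0]]
wrist_force: [0.6, -0.0, 0.6]
gripper_width: 1.004
gripper_force: 0.0
```

{"op": "servo_tool", "data": {
  "slide": [
    [0.02,0,0],
    [0.037,0,0],
    [0.037,0,0],
    [0.037,0,0],
    [0.037,0,0]
  ],
  "spin": [0,0,0,0,0],
  "grip": [0,0,0,0,0]
}}

```text
time_s: 9.38
tcp_pos: [0.5053, -0.024, 0.2006]
ee_rot: [[0.001, -1.0, 0.0], [-1.0, -0.001, 0.0], [-0.0, -0.0, -1.0]]
wrist_force: [0.4, -1.0, -0.2]
gripper_width: 1.004
gripper_force: 0.0
```

Run:
```python
from h import *
s=sense(); print(s["tcp_pos"],s["gripper_width"]); W=cloud(capture("top"))
print(ring(W,(.498,.38),(.105,.13)))
for nm,p,z in [("tall",(.5047,-.0255),(.137,.150)),("wide",(.508,-.091),(.110,.121))]: print(nm,ring(W,p,z,.02))
```

```text
[ 0.5053 -0.024   0.2006] 1.0037512295264137
(np.int64(289), array([499.2305, 382.1389]), 15.65767765045166, np.float64(0.12113356518339219))
tall None
wide (np.int64(185), array([507.6941, -91.357 ]), 16.18617820739746, np.float64(0.1171583630018598))
```

{"op": "servo_tool", "data": {
  "slide": [
    [0.0015,0.001,0.015],
    [0.0015,0.001,0.03],
    [0.0015,0.001,0.045],
    [0.0015,0.001,0.057],
    [0.0015,0.001,0.065]
  ],
  "spin": [0,0,0,0,0],
  "grip": [0,0,0,0,0]
}}

```text
time_s: 9.85
tcp_pos: [0.5037, -0.0249, 0.1343]
ee_rot: [[0.002, -1.0, -0.002], [-1.0, -0.002, -0.0], [0.0, 0.002, -1.0]]
wrist_force: [0.1, 0.6, -0.0]
gripper_width: 1.001
gripper_force: 0.0
```

{"op": "servo_tool", "data": {
  "slide": [
    [0,0,0],
    [0,0,0],
    [0,0,0],
    [0,0,0],
    [0,0,0]
  ],
  "spin": [0,0,0,0,0],
  "grip": [0.3,0.5,0.6,0.7,1]
}}

```text
time_s: 10.27
tcp_pos: [0.5047, -0.0257, 0.1363]
ee_rot: [[0.001, -1.0, 0.002], [-1.0, -0.001, 0.0], [-0.0, -0.002, -1.0]]
wrist_force: [-0.6, 0.3, -0.0]
gripper_width: 0.709
gripper_force: 0.0
```

{"op": "servo_tool", "data": {
  "slide": [
    [0,0,0],
    [0,0,0],
    [0,0,0],
    [0,0,0],
    [0,0,0]
  ],
  "spin": [0,0,0,0,0],
  "grip": [1,1,1,1,1]
}}

```text
time_s: 10.68
tcp_pos: [0.5042, -0.0259, 0.1356]
ee_rot: [[0.001, -1.0, 0.0], [-1.0, -0.001, 0.0], [-0.0, -0.0, -1.0]]
wrist_force: [0.1, -0.1, 0.9]
gripper_width: 0.328
gripper_force: 0.1
```

{"op": "servo_tool", "data": {
  "slide": [
    [0,0,0],
    [0,0,0],
    [0,0,0],
    [0,0,-0.005],
    [0,0,-0.012]
  ],
  "spin": [0,0,0,0,0],
  "grip": [1,1,1,1,1]
}}

```text
time_s: 11.1
tcp_pos: [0.5036, -0.026, 0.1472]
ee_rot: [[0.0, -1.0, -0.002], [-1.0, -0.0, -0.0], [0.0, 0.002, -1.0]]
wrist_force: [-0.3, -0.3, -1.2]
gripper_width: 0.309
gripper_force: 30.0
```

{"op": "servo_tool", "data": {
  "slide": [
    [0,0,-0.012],
    [0,0,-0.026],
    [0,0,-0.04],
    [0,0,-0.052],
    [0,0,-0.058]
  ],
  "spin": [0,0,0,0,0],
  "grip": [1,1,1,1,1]
}}

```text
time_s: 11.52
tcp_pos: [0.505, -0.0258, 0.2078]
ee_rot: [[0.001, -1.0, 0.004], [-1.0, -0.001, 0.0], [-0.0, -0.004, -1.0]]
wrist_force: [-0.2, -0.2, -1.6]
gripper_width: 0.314
gripper_force: 30.0
```

{"op": "servo_tool", "data": {
  "slide": [
    [-0.006,0,0],
    [-0.018,0,0],
    [-0.036,0.001,0],
    [-0.058,0.002,0],
    [-0.082,0.003,0]
  ],
  "spin": [0,0,0,0,0],
  "grip": [1,1,1,1,1]
}}

```text
time_s: 11.93
tcp_pos: [0.5003, 0.0573, 0.2044]
ee_rot: [[-0.0, -1.0, -0.002], [-1.0, 0.0, -0.001], [0.001, 0.002, -1.0]]
wrist_force: [1.0, 0.8, -1.5]
gripper_width: 0.313
gripper_force: 30.0
```

{"op": "servo_tool", "data": {
  "slide": [
    [-0.026,0.001,0],
    [-0.053,0.002,0],
    [-0.08,0.003,0],
    [-0.107,0.004,0],
    [-0.134,0.005,0]
  ],
  "spin": [0,0,0,0,0],
  "grip": [1,1,1,1,1]
}}

```text
time_s: 12.35
tcp_pos: [0.4949, 0.1921, 0.2044]
ee_rot: [[0.001, -1.0, -0.002], [-1.0, -0.001, -0.001], [0.001, 0.002, -1.0]]
wrist_force: [0.2, -0.6, -1.5]
gripper_width: 0.306
gripper_force: 30.0
```

{"op": "servo_tool", "data": {
  "slide": [
    [-0.027,0,0],
    [-0.054,0.001,0],
    [-0.08,0.002,0],
    [-0.102,0.002,0],
    [-0.118,0.002,0]
  ],
  "spin": [0,0,0,0,0],
  "grip": [1,1,1,1,1]
}}

```text
time_s: 12.77
tcp_pos: [0.4929, 0.3106, 0.2042]
ee_rot: [[0.002, -1.0, -0.002], [-1.0, -0.002, -0.001], [0.001, 0.002, -1.0]]
wrist_force: [0.6, 0.4, -0.9]
gripper_width: 0.314
gripper_force: 30.0
```

{"op": "servo_tool", "data": {
  "slide": [
    [-0.01,0,0],
    [-0.015,0,0],
    [-0.015,0,0],
    [-0.015,0,0],
    [-0.015,0,0]
  ],
  "spin": [0,0,0,0,0],
  "grip": [1,1,1,1,1]
}}

```text
time_s: 13.18
tcp_pos: [0.4939, 0.3221, 0.2055]
ee_rot: [[-0.0, -1.0, -0.0], [-1.0, 0.0, -0.0], [0.0, 0.0, -1.0]]
wrist_force: [-0.0, 0.3, -1.4]
gripper_width: 0.313
gripper_force: 30.0
```

{"op": "servo_tool", "data": {
  "slide": [
    [0,0,0.015],
    [0,0,0.032],
    [0,0,0.048],
    [0,0,0.06],
    [0,0,0.066]
  ],
  "spin": [0,0,0,0,0],
  "grip": [1,1,1,1,1]
}}

```text
time_s: 13.6
tcp_pos: [0.4934, 0.3214, 0.138]
ee_rot: [[-0.001, -1.0, -0.002], [-1.0, 0.001, -0.002], [0.002, 0.002, -1.0]]
wrist_force: [-0.7, -0.6, -1.7]
gripper_width: 0.311
gripper_force: 30.0
```

{"op": "servo_tool", "data": {
  "slide": [
    [0,0,0.002],
    [0,0,0.004],
    [0,0,0.006],
    [0,0,0.0075],
    [0,0,0.008]
  ],
  "spin": [0,0,0,0,0],
  "grip": [1,1,1,1,1]
}}

```text
time_s: 14.02
tcp_pos: [0.4942, 0.3232, 0.1319]
ee_rot: [[0.001, -1.0, 0.001], [-1.0, -0.001, 0.001], [-0.001, -0.001, -1.0]]
wrist_force: [0.3, 0.6, -0.9]
gripper_width: 0.308
gripper_force: 30.0
```

{"op": "servo_tool", "data": {
  "slide": [
    [0,0,0],
    [0,0,0],
    [0,0,0],
    [0,0,0],
    [0,0,0]
  ],
  "spin": [0,0,0,0,0],
  "grip": [1,0.6,0.5,0.3,0.1]
}}

```text
time_s: 14.43
tcp_pos: [0.4941, 0.3233, 0.1319]
ee_rot: [[0.001, -1.0, 0.001], [-1.0, -0.001, 0.0], [-0.0, -0.001, -1.0]]
wrist_force: [-0.1, 0.3, -1.0]
gripper_width: 0.532
gripper_force: 0.0
```

{"op": "servo_tool", "data": {
  "slide": [
    [0,0,0],
    [0,0,0],
    [0,0,-0.02],
    [0,0,-0.045],
    [0,0,-0.07]
  ],
  "spin": [0,0,0,0,0],
  "grip": [0,0,0,0,0]
}}

```text
time_s: 14.85
tcp_pos: [0.4937, 0.3228, 0.2018]
ee_rot: [[0.001, -1.0, -0.001], [-1.0, -0.001, -0.002], [0.002, 0.001, -1.0]]
wrist_force: [-0.2, 0.0, -0.0]
gripper_width: 0.915
gripper_force: 0.0
```

{"op": "servo_tool", "data": {
  "slide": [
    [0.036,-0.001,0],
    [0.074,-0.002,0],
    [0.112,-0.004,0],
    [0.15,-0.006,0],
    [0.188,-0.008,0]
  ],
  "spin": [0,0,0,0,0],
  "grip": [0,0,0,0,0]
}}

```text
time_s: 15.27
tcp_pos: [0.5018, 0.1336, 0.2018]
ee_rot: [[0.001, -1.0, 0.0], [-1.0, -0.001, 0.0], [-0.0, -0.0, -1.0]]
wrist_force: [1.1, 0.1, -0.6]
gripper_width: 0.997
gripper_force: 0.0
```

{"op": "servo_tool", "data": {
  "slide": [
    [0.038,-0.002,0],
    [0.076,-0.004,0],
    [0.114,-0.005,0],
    [0.152,-0.006,0],
    [0.19,-0.006,0]
  ],
  "spin": [0,0,0,0,0],
  "grip": [0,0,0,0,0]
}}

```text
time_s: 15.68
tcp_pos: [0.5081, -0.0567, 0.2019]
ee_rot: [[0.001, -1.0, 0.001], [-1.0, -0.001, 0.0], [-0.0, -0.001, -1.0]]
wrist_force: [0.7, 0.3, -0.9]
gripper_width: 1.0
gripper_force: 0.0
```

{"op": "servo_tool", "data": {
  "slide": [
    [0.02,0,0],
    [0.034,0,0],
    [0.034,0,0],
    [0.034,0,0],
    [0.034,0,0]
  ],
  "spin": [0,0,0,0,0],
  "grip": [0,0,0,0,0]
}}

```text
time_s: 16.1
tcp_pos: [0.5083, -0.0885, 0.2016]
ee_rot: [[0.001, -1.0, 0.0], [-1.0, -0.001, 0.0], [-0.0, -0.0, -1.0]]
wrist_force: [0.5, -0.2, 0.1]
gripper_width: 1.001
gripper_force: 0.0
```

Run:
```python
from h import *
s=sense(); print(s["tcp_pos"],s["gripper_width"]); W=cloud(capture("top"))
print(ring(W,(.499,.381),(.105,.13),.025),ring(W,(.494,.322),(.132,.148),.025))
```

```text
[ 0.5083 -0.0885  0.2016] 1.0007091944445672
(np.int64(292), array([499.7744, 381.7139]), 15.456640243530273, np.float64(0.12110810685849367)) (np.int64(224), array([494.9261, 322.89  ]), 14.124598503112793, np.float64(0.1398151219397243))
```

{"op": "servo_tool", "data": {
  "slide": [
    [0.002,0.001,0.02],
    [0.002,0.001,0.042],
    [0.002,0.001,0.064],
    [0.002,0.001,0.082],
    [0.002,0.001,0.092]
  ],
  "spin": [0,0,0,0,0],
  "grip": [0,0,0,0,0]
}}

```text
time_s: 16.57
tcp_pos: [0.5062, -0.0899, 0.1075]
ee_rot: [[0.002, -1.0, -0.003], [-1.0, -0.002, -0.0], [0.0, 0.003, -1.0]]
wrist_force: [0.3, 0.4, 0.3]
gripper_width: 0.998
gripper_force: 0.0
```

{"op": "servo_tool", "data": {
  "slide": [
    [0,0,0],
    [0,0,0],
    [0,0,0],
    [0,0,0],
    [0,0,0]
  ],
  "spin": [0,0,0,0,0],
  "grip": [0.3,0.5,0.6,0.7,1]
}}

```text
time_s: 16.98
tcp_pos: [0.508, -0.0907, 0.1107]
ee_rot: [[0.001, -1.0, 0.002], [-1.0, -0.001, 0.0], [-0.0, -0.002, -1.0]]
wrist_force: [0.0, 1.0, 0.3]
gripper_width: 0.708
gripper_force: 0.0
```

{"op": "servo_tool", "data": {
  "slide": [
    [0,0,0],
    [0,0,0],
    [0,0,0],
    [0,0,0],
    [0,0,0]
  ],
  "spin": [0,0,0,0,0],
  "grip": [1,1,1,1,1]
}}

```text
time_s: 17.4
tcp_pos: [0.5073, -0.0909, 0.1097]
ee_rot: [[0.001, -1.0, 0.0], [-1.0, -0.001, -0.0], [0.0, -0.0, -1.0]]
wrist_force: [0.5, -0.0, 0.6]
gripper_width: 0.37
gripper_force: 30.0
```

{"op": "servo_tool", "data": {
  "slide": [
    [0,0,0],
    [0,0,0],
    [0,0,0],
    [0,0,0],
    [0,0,0]
  ],
  "spin": [0,0,0,0,0],
  "grip": [1,1,1,1,1]
}}

```text
time_s: 17.82
tcp_pos: [0.5073, -0.0909, 0.1097]
ee_rot: [[0.001, -1.0, 0.0], [-1.0, -0.001, -0.0], [0.0, -0.0, -1.0]]
wrist_force: [0.8, -0.3, 1.8]
gripper_width: 0.369
gripper_force: 30.0
```

{"op": "servo_tool", "data": {
  "slide": [
    [0,0,-0.007],
    [0,0,-0.02],
    [0,0,-0.038],
    [0,0,-0.056],
    [0,0,-0.07]
  ],
  "spin": [0,0,0,0,0],
  "grip": [1,1,1,1,1]
}}

```text
time_s: 18.23
tcp_pos: [0.5072, -0.0909, 0.1808]
ee_rot: [[0.001, -1.0, 0.0], [-1.0, -0.001, 0.0], [-0.0, -0.0, -1.0]]
wrist_force: [1.0, 0.4, -0.9]
gripper_width: 0.368
gripper_force: 30.0
```

{"op": "servo_tool", "data": {
  "slide": [
    [-0.006,0,0],
    [-0.018,0.001,0],
    [-0.036,0.002,0],
    [-0.058,0.003,0],
    [-0.082,0.005,0]
  ],
  "spin": [0,0,0,0,0],
  "grip": [1,1,1,1,1]
}}

```text
time_s: 18.65
tcp_pos: [0.5009, -0.0077, 0.1779]
ee_rot: [[-0.001, -1.0, -0.003], [-1.0, 0.001, -0.0], [0.0, 0.003, -1.0]]
wrist_force: [1.4, -0.3, -1.9]
gripper_width: 0.37
gripper_force: 30.0
```

{"op": "servo_tool", "data": {
  "slide": [
    [-0.026,0.002,0],
    [-0.053,0.004,0],
    [-0.08,0.006,0],
    [-0.107,0.008,0],
    [-0.134,0.01,0]
  ],
  "spin": [0,0,0,0,0],
  "grip": [1,1,1,1,1]
}}

```text
time_s: 19.07
tcp_pos: [0.4904, 0.1268, 0.1779]
ee_rot: [[0.001, -1.0, -0.003], [-1.0, -0.001, -0.001], [0.001, 0.003, -1.0]]
wrist_force: [-0.4, 0.2, -1.5]
gripper_width: 0.37
gripper_force: 30.0
```

{"op": "servo_tool", "data": {
  "slide": [
    [-0.027,0.002,0],
    [-0.054,0.004,0],
    [-0.08,0.005,0],
    [-0.104,0.006,0],
    [-0.122,0.006,0]
  ],
  "spin": [0,0,0,0,0],
  "grip": [1,1,1,1,1]
}}

```text
time_s: 19.48
tcp_pos: [0.4843, 0.2493, 0.1777]
ee_rot: [[0.002, -1.0, -0.003], [-1.0, -0.002, -0.001], [0.001, 0.003, -1.0]]
wrist_force: [0.5, 0.4, -2.1]
gripper_width: 0.37
gripper_force: 30.0
```

{"op": "servo_tool", "data": {
  "slide": [
    [-0.011,0,0],
    [-0.017,0,0],
    [-0.018,0,0],
    [-0.018,0,0],
    [-0.018,0,0]
  ],
  "spin": [0,0,0,0,0],
  "grip": [1,1,1,1,1]
}}

```text
time_s: 19.9
tcp_pos: [0.4857, 0.2642, 0.1792]
ee_rot: [[-0.0, -1.0, -0.001], [-1.0, 0.0, -0.001], [0.001, 0.001, -1.0]]
wrist_force: [0.1, -0.5, -1.6]
gripper_width: 0.367
gripper_force: 30.0
```

{"op": "servo_tool", "data": {
  "slide": [
    [0,0,0.015],
    [0,0,0.032],
    [0,0,0.048],
    [0,0,0.06],
    [0,0,0.066]
  ],
  "spin": [0,0,0,0,0],
  "grip": [1,1,1,1,1]
}}

```text
time_s: 20.32
tcp_pos: [0.4853, 0.2633, 0.112]
ee_rot: [[-0.001, -1.0, -0.003], [-1.0, 0.001, -0.002], [0.002, 0.003, -1.0]]
wrist_force: [-0.4, 0.8, -1.7]
gripper_width: 0.367
gripper_force: 30.0
```

{"op": "servo_tool", "data": {
  "slide": [
    [0,0,0.002],
    [0,0,0.004],
    [0,0,0.006],
    [0,0,0.0075],
    [0,0,0.008]
  ],
  "spin": [0,0,0,0,0],
  "grip": [1,1,1,1,1]
}}

```text
time_s: 20.73
tcp_pos: [0.4862, 0.2652, 0.1059]
ee_rot: [[0.001, -1.0, 0.001], [-1.0, -0.001, 0.001], [-0.001, -0.001, -1.0]]
wrist_force: [-1.2, -0.7, -1.4]
gripper_width: 0.37
gripper_force: 30.0
```

{"op": "servo_tool", "data": {
  "slide": [
    [0,0,0],
    [0,0,0],
    [0,0,0],
    [0,0,0],
    [0,0,0]
  ],
  "spin": [0,0,0,0,0],
  "grip": [1,0.6,0.5,0.3,0.1]
}}

```text
time_s: 21.15
tcp_pos: [0.4862, 0.2653, 0.106]
ee_rot: [[0.001, -1.0, 0.001], [-1.0, -0.001, 0.001], [-0.001, -0.001, -1.0]]
wrist_force: [0.2, -0.0, 0.1]
gripper_width: 0.546
gripper_force: 0.0
```

{"op": "servo_tool", "data": {
  "slide": [
    [0,0,0],
    [0,0,0],
    [0,0,-0.02],
    [0,0,-0.055],
    [0,0,-0.095]
  ],
  "spin": [0,0,0,0,0],
  "grip": [0,0,0,0,0]
}}

```text
time_s: 21.57
tcp_pos: [0.4849, 0.2641, 0.1996]
ee_rot: [[0.0, -1.0, -0.004], [-1.0, -0.0, -0.004], [0.004, 0.004, -1.0]]
wrist_force: [1.3, -0.1, 0.2]
gripper_width: 0.923
gripper_force: 0.0
```

{"op": "servo_tool", "data": {
  "slide": [
    [0.034,-0.009,0],
    [0.068,-0.018,0],
    [0.102,-0.028,0],
    [0.136,-0.038,0],
    [0.17,-0.047,0]
  ],
  "spin": [0,0,0,0,0],
  "grip": [0,0,0,0,0]
}}

```text
time_s: 21.98
tcp_pos: [0.5334, 0.0937, 0.2009]
ee_rot: [[0.001, -1.0, 0.001], [-1.0, -0.001, 0.0], [-0.0, -0.001, -1.0]]
wrist_force: [0.5, -0.1, 0.1]
gripper_width: 0.995
gripper_force: 0.0
```

{"op": "servo_tool", "data": {
  "slide": [
    [0.034,-0.009,0],
    [0.068,-0.018,0],
    [0.102,-0.028,0],
    [0.136,-0.038,0],
    [0.17,-0.047,0]
  ],
  "spin": [0,0,0,0,0],
  "grip": [0,0,0,0,0]
}}

```text
time_s: 22.4
tcp_pos: [0.5805, -0.0766, 0.2007]
ee_rot: [[0.001, -1.0, 0.0], [-1.0, -0.001, 0.0], [-0.0, -0.0, -1.0]]
wrist_force: [1.2, 0.9, 0.5]
gripper_width: 1.002
gripper_force: 0.0
```

{"op": "servo_tool", "data": {
  "slide": [
    [0,0,0],
    [0,0,0],
    [0,0,0],
    [0,0,0],
    [0,0,0]
  ],
  "spin": [6,12,18,24,30],
  "grip": [0,0,0,0,0]
}}

```text
time_s: 22.82
tcp_pos: [0.5801, -0.0751, 0.2004]
ee_rot: [[-0.504, -0.864, -0.0], [-0.864, 0.504, 0.0], [0.0, 0.0, -1.0]]
wrist_force: [1.1, -0.4, 0.1]
gripper_width: 1.001
gripper_force: 0.0
```

{"op": "servo_tool", "data": {
  "slide": [
    [0,0,0],
    [0,0,0],
    [0,0,0],
    [0,0,0],
    [0,0,0]
  ],
  "spin": [6,12,18,24,30],
  "grip": [0,0,0,0,0]
}}

```text
time_s: 23.23
tcp_pos: [0.5802, -0.0748, 0.2005]
ee_rot: [[-0.868, -0.496, -0.0], [-0.496, 0.868, -0.0], [0.0, 0.0, -1.0]]
wrist_force: [-0.7, -0.8, -0.1]
gripper_width: 0.997
gripper_force: 0.0
```

{"op": "servo_tool", "data": {
  "slide": [
    [0,0,0],
    [0,0,0],
    [0,0,0],
    [0,0,0],
    [0,0,0]
  ],
  "spin": [6,12,18,24,30],
  "grip": [0,0,0,0,0]
}}

```text
time_s: 23.65
tcp_pos: [0.5802, -0.0748, 0.2005]
ee_rot: [[-1.0, 0.005, -0.0], [0.005, 1.0, -0.0], [0.0, -0.0, -1.0]]
wrist_force: [0.1, 0.3, 0.0]
gripper_width: 1.001
gripper_force: 0.0
```

Run:
```python
from h import *
c=capture("top"); W=cloud(c); cv2.imwrite("pics/top1.png",c["pixels"])
print(ring(W,(.499,.381),(.105,.13),.025),ring(W,(.494,.322),(.132,.148),.025),ring(W,(.486,.265),(.105,.12),.025))
s,c,W=wrist(); print(s["tcp_pos"],s["ee_rot"],ring(W,(.58,-.0743),(.037,.047)))
```

```text
(np.int64(294), array([498.971 , 381.3193]), 15.662604331970215, np.float64(0.12100551328130602)) (np.int64(231), array([495.0501, 323.1582]), 14.126953125, np.float64(0.13986770547956476)) (np.int64(284), array([487.5815, 265.1326]), 16.70616912841797, np.float64(0.11300813701475451))
[ 0.5801 -0.0748  0.2005] [[-1.      0.008  -0.0003]
 [ 0.008   1.      0.0001]
 [ 0.0003  0.0001 -1.    ]] (np.int64(2302), array([579.2098, -73.9581]), 28.002309799194336, np.float64(0.041660880731138765))
```

View pics/top1.png

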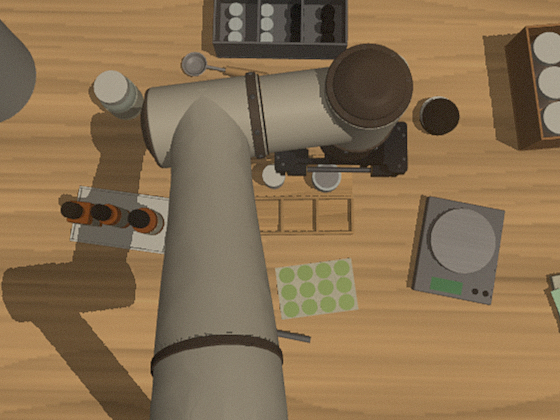

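The top view shows the three bottles standing on the tray at pixels (75,212), (105,213) and (145,220). The bays are empty, and the open gripper is over the tin at (326,177). Next I'll pick up the tin, closing along y.

{"op": "servo_tool", "data": {
  "slide": [
    [0.0005,0.001,0.02],
    [0.0005,0.001,0.046],
    [0.0005,0.001,0.074],
    [0.0005,0.001,0.1],
    [0.0005,0.001,0.12]
  ],
  "spin": [0,0,0,0,0],
  "grip": [0,0,0,0,0]
}}

```text
time_s: 24.17
tcp_pos: [0.5788, -0.0739, 0.0785]
ee_rot: [[-1.0, -0.003, -0.002], [-0.003, 1.0, -0.0], [0.002, -0.0, -1.0]]
wrist_force: [0.5, 0.6, -0.2]
gripper_width: 0.998
gripper_force: 0.0
```

{"op": "servo_tool", "data": {
  "slide": [
    [0,0,0.012],
    [0,0,0.024],
    [0,0,0.034],
    [0,0,0.041],
    [0,0,0.041]
  ],
  "spin": [0,0,0,0,0],
  "grip": [0,0,0,0,0]
}}

```text
time_s: 24.58
tcp_pos: [0.5789, -0.0739, 0.0381]
ee_rot: [[-1.0, -0.002, -0.003], [-0.002, 1.0, -0.0], [0.003, -0.0, -1.0]]
wrist_force: [0.3, 0.1, -0.4]
gripper_width: 0.996
gripper_force: 0.0
```

{"op": "servo_tool", "data": {
  "slide": [
    [0,0,0],
    [0,0,0],
    [0,0,0],
    [0,0,0],
    [0,0,0]
  ],
  "spin": [0,0,0,0,0],
  "grip": [0.2,0.3,0.4,0.6,1]
}}

```text
time_s: 25.0
tcp_pos: [0.58, -0.0738, 0.0401]
ee_rot: [[-1.0, -0.001, 0.001], [-0.001, 1.0, 0.0], [-0.001, 0.0, -1.0]]
wrist_force: [0.3, -0.1, 0.2]
gripper_width: 0.704
gripper_force: 0.0
```

{"op": "servo_tool", "data": {
  "slide": [
    [0,0,0],
    [0,0,0],
    [0,0,0],
    [0,0,0],
    [0,0,0]
  ],
  "spin": [0,0,0,0,0],
  "grip": [1,1,1,1,1]
}}

```text
time_s: 25.42
tcp_pos: [0.5799, -0.0738, 0.04]
ee_rot: [[-1.0, -0.001, 0.001], [-0.001, 1.0, -0.0], [-0.001, -0.0, -1.0]]
wrist_force: [-1.1, -0.4, 4.5]
gripper_width: 0.627
gripper_force: 30.0
```

{"op": "servo_tool", "data": {
  "slide": [
    [0,0,-0.006],
    [0,0,-0.017],
    [0,0,-0.032],
    [0,0,-0.047],
    [0,0,-0.06]
  ],
  "spin": [0,0,0,0,0],
  "grip": [1,1,1,1,1]
}}

```text
time_s: 25.83
tcp_pos: [0.5799, -0.0738, 0.101]
ee_rot: [[-1.0, -0.001, 0.001], [-0.001, 1.0, 0.0], [-0.001, 0.0, -1.0]]
wrist_force: [0.1, -0.7, -0.5]
gripper_width: 0.632
gripper_force: 30.0
```

{"op": "servo_tool", "data": {
  "slide": [
    [0.003,-0.006,0],
    [0.008,-0.018,0],
    [0.016,-0.036,0],
    [0.026,-0.058,0],
    [0.037,-0.082,0]
  ],
  "spin": [0,0,0,0,0],
  "grip": [1,1,1,1,1]
}}

```text
time_s: 26.25
tcp_pos: [0.541, -0.157, 0.0984]
ee_rot: [[-1.0, -0.001, -0.003], [-0.001, 1.0, 0.0], [0.003, 0.0, -1.0]]
wrist_force: [0.0, -0.8, -2.0]
gripper_width: 0.624
gripper_force: 30.0
```

{"op": "servo_tool", "data": {
  "slide": [
    [0.011,-0.024,0],
    [0.022,-0.048,0],
    [0.032,-0.072,0],
    [0.043,-0.096,0],
    [0.053,-0.12,0]
  ],
  "spin": [0,0,0,0,0],
  "grip": [1,1,1,1,1]
}}

```text
time_s: 26.67
tcp_pos: [0.4873, -0.2774, 0.0983]
ee_rot: [[-1.0, 0.0, -0.003], [0.0, 1.0, 0.001], [0.003, 0.001, -1.0]]
wrist_force: [0.4, 0.1, -1.3]
gripper_width: 0.633
gripper_force: 30.0
```

{"op": "servo_tool", "data": {
  "slide": [
    [0.01,-0.022,0],
    [0.018,-0.04,0],
    [0.024,-0.053,0],
    [0.027,-0.06,0],
    [0.027,-0.06,0]
  ],
  "spin": [0,0,0,0,0],
  "grip": [1,1,1,1,1]
}}

```text
time_s: 27.08
tcp_pos: [0.461, -0.3372, 0.0985]
ee_rot: [[-1.0, 0.002, -0.002], [0.002, 1.0, 0.001], [0.002, 0.001, -1.0]]
wrist_force: [-0.6, -0.3, -1.1]
gripper_width: 0.636
gripper_force: 30.0
```

Run:
```python
from h import *
print(sense()["tcp_pos"],sense()["gripper_width"])
W=cloud(capture("scene")); print(ring(W,(.463,-.336),(.029,.036),.08), ring(W,(.463,-.336),(.095,.11),.035))
```

```text
[ 0.461  -0.3372  0.0985] 0.6356483012489232
(np.int64(2316), array([ 463.9016, -337.2497]), 62.31296920776367, np.float64(0.03245314583816007)) (np.int64(535), array([ 469.1567, -333.023 ]), 30.554838180541992, np.float64(0.10103970007882833))
```

{"op": "servo_tool", "data": {
  "slide": [
    [-0.0015,0,0.01],
    [-0.0015,0,0.02],
    [-0.0015,0,0.027],
    [-0.0015,0,0.031],
    [-0.0015,0,0.033]
  ],
  "spin": [0,0,0,0,0],
  "grip": [1,1,1,1,1]
}}

```text
time_s: 27.55
tcp_pos: [0.464, -0.3351, 0.0651]
ee_rot: [[-1.0, -0.001, -0.002], [-0.001, 1.0, 0.001], [0.002, 0.001, -1.0]]
wrist_force: [0.2, 0.8, -0.2]
gripper_width: 0.63
gripper_force: 30.0
```

{"op": "servo_tool", "data": {
  "slide": [
    [0,0,0.001],
    [0,0,0.002],
    [0,0,0.003],
    [0,0,0.003],
    [0,0,0.003]
  ],
  "spin": [0,0,0,0,0],
  "grip": [1,1,1,1,1]
}}

```text
time_s: 27.97
tcp_pos: [0.4647, -0.336, 0.064]
ee_rot: [[-1.0, -0.001, 0.001], [-0.001, 1.0, -0.0], [-0.001, -0.0, -1.0]]
wrist_force: [1.0, 0.8, -0.9]
gripper_width: 0.629
gripper_force: 30.0
```

{"op": "servo_tool", "data": {
  "slide": [
    [0,0,0],
    [0,0,0],
    [0,0,0],
    [0,0,0],
    [0,0,0]
  ],
  "spin": [0,0,0,0,0],
  "grip": [0.36,0.3,0.2,0.1,0]
}}

```text
time_s: 28.38
tcp_pos: [0.4644, -0.336, 0.0636]
ee_rot: [[-1.0, -0.001, 0.0], [-0.001, 1.0, -0.0], [-0.0, -0.0, -1.0]]
wrist_force: [0.1, -0.9, 0.7]
gripper_width: 0.847
gripper_force: 0.0
```

{"op": "servo_tool", "data": {
  "slide": [
    [0,0,0],
    [0,0,0],
    [0,0,0],
    [0,0,-0.01],
    [0,0,-0.026]
  ],
  "spin": [0,0,0,0,0],
  "grip": [0,0,0,0,0]
}}

```text
time_s: 28.8
tcp_pos: [0.4633, -0.3354, 0.0887]
ee_rot: [[-1.0, -0.0, -0.004], [-0.0, 1.0, 0.002], [0.004, 0.002, -1.0]]
wrist_force: [-0.4, -0.1, 0.1]
gripper_width: 0.994
gripper_force: 0.0
```

{"op": "servo_tool", "data": {
  "slide": [
    [0,0,-0.02],
    [0,0,-0.05],
    [0,0,-0.08],
    [0,0,-0.1],
    [0,0,-0.11]
  ],
  "spin": [0,0,0,0,0],
  "grip": [0,0,0,0,0]
}}

```text
time_s: 29.22
tcp_pos: [0.4657, -0.3366, 0.2039]
ee_rot: [[-1.0, -0.001, 0.006], [-0.001, 1.0, -0.003], [-0.006, -0.003, -1.0]]
wrist_force: [0.5, -0.4, 0.9]
gripper_width: 1.004
gripper_force: 0.0
```

{"op": "servo_tool", "data": {
  "slide": [
    [0,0,0],
    [0,0,0],
    [0,0,0],
    [0,0,0],
    [0,0,0]
  ],
  "spin": [-6,-12,-18,-24,-30],
  "grip": [0,0,0,0,0]
}}

```text
time_s: 29.63
tcp_pos: [0.4639, -0.3357, 0.1991]
ee_rot: [[-0.863, -0.505, -0.001], [-0.505, 0.863, 0.001], [0.001, 0.001, -1.0]]
wrist_force: [0.1, 0.8, -0.8]
gripper_width: 0.999
gripper_force: 0.0
```

{"op": "servo_tool", "data": {
  "slide": [
    [0,0,0],
    [0,0,0],
    [0,0,0],
    [0,0,0],
    [0,0,0]
  ],
  "spin": [-6,-12,-18,-24,-30],
  "grip": [0,0,0,0,0]
}}

```text
time_s: 30.05
tcp_pos: [0.4639, -0.3357, 0.199]
ee_rot: [[-0.495, -0.869, -0.001], [-0.869, 0.495, 0.001], [-0.0, 0.001, -1.0]]
wrist_force: [0.0, -1.6, 0.3]
gripper_width: 1.002
gripper_force: 0.0
```

{"op": "servo_tool", "data": {
  "slide": [
    [0,0,0],
    [0,0,0],
    [0,0,0],
    [0,0,0],
    [0,0,0]
  ],
  "spin": [-6,-12,-18,-24,-30],
  "grip": [0,0,0,0,0]
}}

```text
time_s: 30.47
tcp_pos: [0.4639, -0.3356, 0.199]
ee_rot: [[0.006, -1.0, -0.001], [-1.0, -0.006, 0.001], [-0.001, 0.001, -1.0]]
wrist_force: [-0.2, -1.1, -0.3]
gripper_width: 1.0
gripper_force: 0.0
```

Run:
```python
from h import *
print(sense()["tcp_pos"],sense()["ee_rot"])
W=cloud(capture("scene")); print(ring(W,(.463,-.336),(.029,.036),.08), ring(W,(.463,-.336),(.06,.072),.035))
c=capture("wrist"); s,c,W=wrist(); print(ring(W,(.463,-.336),(.06,.072),.035),ring(W,(.463,-.336),(.029,.036),.08))
```

```text
[ 0.4639 -0.3356  0.199 ] [[ 0.0056 -1.     -0.0013]
 [-1.     -0.0056  0.0008]
 [-0.0008  0.0013 -1.    ]]
(np.int64(2413), array([ 463.8472, -337.5755]), 62.5843505859375, np.float64(0.032436210558990715)) (np.int64(632), array([ 467.03  , -337.8413]), 28.48011016845703, np.float64(0.06643852978393368))
(np.int64(2714), array([ 464.3054, -335.9297]), 27.9493408203125, np.float64(0.06563167294479864)) (np.int64(7904), array([ 461.5327, -335.9079]), 61.937835693359375, np.float64(0.03140886476423515))
```

The tin stands about 3 mm from the pan centre, at the right height. Next I'll return the wide bottle.

{"op": "servo_tool", "data": {
  "slide": [
    [-0.03,0,0],
    [-0.068,0,0],
    [-0.106,0,0],
    [-0.144,0,0],
    [-0.182,0,0]
  ],
  "spin": [0.3,0.3,0.3,0.3,0.3],
  "grip": [0,0,0,0,0]
}}

```text
time_s: 31.03
tcp_pos: [0.4637, -0.1524, 0.1995]
ee_rot: [[-0.008, -1.0, -0.0], [-1.0, 0.008, 0.0], [-0.0, 0.0, -1.0]]
wrist_force: [1.0, 0.4, -0.1]
gripper_width: 0.996
gripper_force: 0.0
```

{"op": "servo_tool", "data": {
  "slide": [
    [-0.038,0,0],
    [-0.076,0,0],
    [-0.114,0,0],
    [-0.152,0,0],
    [-0.19,0,0]
  ],
  "spin": [0,0,0,0,0],
  "grip": [0,0,0,0,0]
}}

```text
time_s: 31.45
tcp_pos: [0.4646, 0.0379, 0.1997]
ee_rot: [[-0.007, -1.0, 0.0], [-1.0, 0.007, 0.0], [-0.0, -0.0, -1.0]]
wrist_force: [1.2, 0.4, 1.1]
gripper_width: 0.999
gripper_force: 0.0
```

{"op": "servo_tool", "data": {
  "slide": [
    [-0.038,-0.005,0],
    [-0.076,-0.01,0],
    [-0.114,-0.015,0],
    [-0.152,-0.02,0],
    [-0.19,-0.022,0]
  ],
  "spin": [0,0,0,0,0],
  "grip": [0,0,0,0,0]
}}

```text
time_s: 31.87
tcp_pos: [0.488, 0.2279, 0.1995]
ee_rot: [[-0.007, -1.0, 0.0], [-1.0, 0.007, -0.0], [0.0, -0.0, -1.0]]
wrist_force: [1.0, 0.1, 0.4]
gripper_width: 1.004
gripper_force: 0.0
```

{"op": "servo_tool", "data": {
  "slide": [
    [-0.02,0,0],
    [-0.038,0,0],
    [-0.038,0,0],
    [-0.038,0,0],
    [-0.038,0,0]
  ],
  "spin": [0,0,0,0,0],
  "grip": [0,0,0,0,0]
}}

```text
time_s: 32.28
tcp_pos: [0.4879, 0.263, 0.1993]
ee_rot: [[-0.006, -1.0, -0.001], [-1.0, 0.006, -0.001], [0.001, 0.001, -1.0]]
wrist_force: [-1.2, -0.5, 0.2]
gripper_width: 0.998
gripper_force: 0.0
```

Run:
```python
from h import *
s,c,W=wrist(); print(s["tcp_pos"],s["ee_rot"][0]); print(ring(W,(.486,.265),(.105,.12),.025),ring(W,(.494,.322),(.132,.148),.025),ring(W,(.499,.381),(.115,.13),.025))
```

```text
[0.4879 0.263  0.1993] [-0.0062 -1.     -0.0009]
(np.int64(1328), array([485.5508, 264.8633]), 16.415922164916992, np.float64(0.11119735173768533)) (np.int64(716), array([493.2219, 323.6395]), 13.986639022827148, np.float64(0.13839095460946949)) None
```

{"op": "servo_tool", "data": {
  "slide": [
    [-0.002,0.002,0.02],
    [-0.002,0.002,0.042],
    [-0.002,0.002,0.064],
    [-0.002,0.002,0.083],
    [-0.002,0.002,0.0935]
  ],
  "spin": [-0.4,-0.4,-0.4,-0.4,-0.4],
  "grip": [0,0,0,0,0]
}}

```text
time_s: 32.75
tcp_pos: [0.4853, 0.2639, 0.1041]
ee_rot: [[-0.0, -1.0, -0.003], [-1.0, 0.0, -0.002], [0.002, 0.003, -1.0]]
wrist_force: [-0.7, -0.9, 0.3]
gripper_width: 0.997
gripper_force: 0.0
```

{"op": "servo_tool", "data": {
  "slide": [
    [0,0,0],
    [0,0,0],
    [0,0,0],
    [0,0,0],
    [0,0,0]
  ],
  "spin": [0,0,0,0,0],
  "grip": [0.3,0.5,0.6,0.7,1]
}}

```text
time_s: 33.17
tcp_pos: [0.4868, 0.2664, 0.1073]
ee_rot: [[0.002, -1.0, 0.002], [-1.0, -0.002, 0.002], [-0.002, -0.002, -1.0]]
wrist_force: [0.0, 0.3, 0.7]
gripper_width: 0.707
gripper_force: 0.0
```

{"op": "servo_tool", "data": {
  "slide": [
    [0,0,0],
    [0,0,0],
    [0,0,0],
    [0,0,0],
    [0,0,0]
  ],
  "spin": [0,0,0,0,0],
  "grip": [1,1,1,1,1]
}}

```text
time_s: 33.58
tcp_pos: [0.4863, 0.2661, 0.1061]
ee_rot: [[0.003, -1.0, 0.0], [-1.0, -0.003, 0.0], [-0.0, -0.0, -1.0]]
wrist_force: [0.3, -0.5, 0.9]
gripper_width: 0.366
gripper_force: 30.0
```

{"op": "servo_tool", "data": {
  "slide": [
    [0,0,0],
    [0,0,0],
    [0,0,0],
    [0,0,0],
    [0,0,0]
  ],
  "spin": [0,0,0,0,0],
  "grip": [1,1,1,1,1]
}}

```text
time_s: 34.0
tcp_pos: [0.4863, 0.266, 0.1061]
ee_rot: [[0.002, -1.0, 0.0], [-1.0, -0.002, 0.0], [-0.0, -0.0, -1.0]]
wrist_force: [1.3, 0.1, 0.3]
gripper_width: 0.368
gripper_force: 30.0
```

{"op": "servo_tool", "data": {
  "slide": [
    [0,0,-0.007],
    [0,0,-0.02],
    [0,0,-0.038],
    [0,0,-0.056],
    [0,0,-0.07]
  ],
  "spin": [0,0,0,0,0],
  "grip": [1,1,1,1,1]
}}

```text
time_s: 34.42
tcp_pos: [0.4863, 0.266, 0.1774]
ee_rot: [[0.002, -1.0, 0.0], [-1.0, -0.002, 0.0], [-0.0, -0.0, -1.0]]
wrist_force: [0.0, 0.1, -1.7]
gripper_width: 0.369
gripper_force: 30.0
```

{"op": "servo_tool", "data": {
  "slide": [
    [0.006,0,0],
    [0.018,-0.001,0],
    [0.036,-0.002,0],
    [0.058,-0.003,0],
    [0.082,-0.005,0]
  ],
  "spin": [0,0,0,0,0],
  "grip": [1,1,1,1,1]
}}

```text
time_s: 34.83
tcp_pos: [0.4901, 0.182, 0.1743]
ee_rot: [[0.003, -1.0, -0.003], [-1.0, -0.003, -0.002], [0.002, 0.003, -1.0]]
wrist_force: [0.6, 0.3, -2.0]
gripper_width: 0.373
gripper_force: 30.0
```

{"op": "servo_tool", "data": {
  "slide": [
    [0.026,-0.002,0],
    [0.053,-0.004,0],
    [0.08,-0.006,0],
    [0.107,-0.008,0],
    [0.134,-0.01,0]
  ],
  "spin": [0,0,0,0,0],
  "grip": [1,1,1,1,1]
}}

```text
time_s: 35.25
tcp_pos: [0.5001, 0.0475, 0.1744]
ee_rot: [[0.002, -1.0, -0.004], [-1.0, -0.002, -0.001], [0.001, 0.004, -1.0]]
wrist_force: [0.2, -0.6, -2.1]
gripper_width: 0.367
gripper_force: 30.0
```

{"op": "servo_tool", "data": {
  "slide": [
    [0.027,-0.002,0],
    [0.054,-0.004,0],
    [0.08,-0.005,0],
    [0.104,-0.006,0],
    [0.122,-0.006,0]
  ],
  "spin": [0,0,0,0,0],
  "grip": [1,1,1,1,1]
}}

```text
time_s: 35.67
tcp_pos: [0.5061, -0.0746, 0.1743]
ee_rot: [[0.0, -1.0, -0.004], [-1.0, -0.0, -0.0], [0.0, 0.004, -1.0]]
wrist_force: [0.2, -0.8, -1.9]
gripper_width: 0.368
gripper_force: 30.0
```

{"op": "servo_tool", "data": {
  "slide": [
    [0.011,0,0],
    [0.017,0,0],
    [0.018,0,0],
    [0.018,0,0],
    [0.018,0,0]
  ],
  "spin": [0,0,0,0,0],
  "grip": [1,1,1,1,1]
}}

```text
time_s: 36.08
tcp_pos: [0.508, -0.0894, 0.1759]
ee_rot: [[0.003, -1.0, -0.0], [-1.0, -0.003, 0.0], [-0.0, 0.0, -1.0]]
wrist_force: [-0.1, 0.3, -1.2]
gripper_width: 0.372
gripper_force: 30.0
```

{"op": "servo_tool", "data": {
  "slide": [
    [0,0,0],
    [0,0,0],
    [0,0,0],
    [0,0,0],
    [0,0,0]
  ],
  "spin": [0,0,0,0,0],
  "grip": [1,1,1,1,1]
}}

```text
time_s: 36.5
tcp_pos: [0.5081, -0.0897, 0.1761]
ee_rot: [[0.003, -1.0, 0.0], [-1.0, -0.003, 0.0], [-0.0, -0.0, -1.0]]
wrist_force: [-0.2, -0.9, -1.0]
gripper_width: 0.372
gripper_force: 30.0
```

{"op": "servo_tool", "data": {
  "slide": [
    [0,0.0005,0.015],
    [0,0.0005,0.032],
    [0,0.0005,0.046],
    [0,0.0005,0.055],
    [0,0.0005,0.06]
  ],
  "spin": [0,0,0,0,0],
  "grip": [1,1,1,1,1]
}}

```text
time_s: 36.92
tcp_pos: [0.507, -0.09, 0.1149]
ee_rot: [[0.002, -1.0, -0.002], [-1.0, -0.002, -0.0], [0.0, 0.002, -1.0]]
wrist_force: [-0.1, 0.3, -1.6]
gripper_width: 0.368
gripper_force: 30.0
```

{"op": "servo_tool", "data": {
  "slide": [
    [0,0,0.002],
    [0,0,0.004],
    [0,0,0.0055],
    [0,0,0.0065],
    [0,0,0.0065]
  ],
  "spin": [0,0,0,0,0],
  "grip": [1,1,1,1,1]
}}

```text
time_s: 37.33
tcp_pos: [0.5081, -0.0899, 0.1102]
ee_rot: [[0.003, -1.0, 0.001], [-1.0, -0.003, -0.0], [0.0, -0.001, -1.0]]
wrist_force: [1.1, 0.1, -0.7]
gripper_width: 0.368
gripper_force: 30.0
```

{"op": "servo_tool", "data": {
  "slide": [
    [0,0,0],
    [0,0,0],
    [0,0,0],
    [0,0,0],
    [0,0,0]
  ],
  "spin": [0,0,0,0,0],
  "grip": [1,0.6,0.5,0.3,0.1]
}}

```text
time_s: 37.75
tcp_pos: [0.5076, -0.09, 0.1097]
ee_rot: [[0.002, -1.0, 0.0], [-1.0, -0.002, 0.0], [-0.0, -0.0, -1.0]]
wrist_force: [0.2, -0.5, 0.5]
gripper_width: 0.546
gripper_force: 0.0
```

{"op": "servo_tool", "data": {
  "slide": [
    [0,0,0],
    [0,0,0],
    [0,0,-0.02],
    [0,0,-0.055],
    [0,0,-0.092]
  ],
  "spin": [0,0,0,0,0],
  "grip": [0,0,0,0,0]
}}

```text
time_s: 38.17
tcp_pos: [0.5064, -0.0901, 0.2012]
ee_rot: [[0.002, -1.0, -0.005], [-1.0, -0.002, -0.001], [0.001, 0.005, -1.0]]
wrist_force: [1.2, 0.3, 0.5]
gripper_width: 0.919
gripper_force: 0.0
```

{"op": "servo_tool", "data": {
  "slide": [
    [-0.036,0.001,0],
    [-0.074,0.002,0],
    [-0.112,0.004,0],
    [-0.15,0.006,0],
    [-0.188,0.008,0]
  ],
  "spin": [0,0,0,0,0],
  "grip": [0,0,0,0,0]
}}

```text
time_s: 38.58
tcp_pos: [0.4987, 0.0996, 0.2019]
ee_rot: [[0.002, -1.0, 0.001], [-1.0, -0.002, 0.0], [-0.0, -0.001, -1.0]]
wrist_force: [0.7, 0.2, 0.6]
gripper_width: 0.997
gripper_force: 0.0
```

{"op": "servo_tool", "data": {
  "slide": [
    [-0.038,0.002,0],
    [-0.076,0.004,0],
    [-0.114,0.006,0],
    [-0.152,0.006,0],
    [-0.19,0.006,0]
  ],
  "spin": [0,0,0,0,0],
  "grip": [0,0,0,0,0]
}}

```text
time_s: 39.0
tcp_pos: [0.4921, 0.2899, 0.2017]
ee_rot: [[0.003, -1.0, 0.0], [-1.0, -0.003, 0.0], [-0.0, -0.0, -1.0]]
wrist_force: [0.6, -0.3, -0.4]
gripper_width: 1.005
gripper_force: 0.0
```

{"op": "servo_tool", "data": {
  "slide": [
    [-0.02,0,0],
    [-0.035,0,0],
    [-0.035,0,0],
    [-0.035,0,0],
    [-0.035,0,0]
  ],
  "spin": [0,0,0,0,0],
  "grip": [0,0,0,0,0]
}}

```text
time_s: 39.42
tcp_pos: [0.4925, 0.322, 0.2014]
ee_rot: [[0.001, -1.0, -0.001], [-1.0, -0.001, -0.001], [0.001, 0.001, -1.0]]
wrist_force: [-0.7, -0.8, 0.7]
gripper_width: 0.997
gripper_force: 0.0
```

Run:
```python
from h import *
s,c,W=wrist(); print(s["tcp_pos"],s["ee_rot"][0]); print(ring(W,(.494,.322),(.132,.148),.025))
W=cloud(capture("top")); print(ring(W,(.508,-.0906),(.110,.121),.025)); W=cloud(capture("scene")); print(ring(W,(.508,-.0906),(.110,.121)))
```

```text
[0.4925 0.322  0.2014] [ 0.0015 -1.     -0.0007]
(np.int64(1180), array([493.0668, 323.1614]), 13.961748123168945, np.float64(0.1381628602484573))
(np.int64(271), array([508.9386, -90.4701]), 16.334514617919922, np.float64(0.11726134675063787))
(np.int64(253), array([508.7476, -92.0844]), 17.602174758911133, np.float64(0.11591465454039808))
```

{"op": "servo_tool", "data": {
  "slide": [
    [-0.001,-0.001,0.015],
    [-0.001,-0.001,0.032],
    [-0.001,-0.001,0.048],
    [-0.001,-0.001,0.062],
    [-0.001,-0.001,0.07]
  ],
  "spin": [0,0,0,0,0],
  "grip": [0,0,0,0,0]
}}

```text
time_s: 39.98
tcp_pos: [0.4931, 0.3225, 0.1301]
ee_rot: [[0.001, -1.0, -0.002], [-1.0, -0.001, -0.002], [0.002, 0.002, -1.0]]
wrist_force: [0.3, 0.1, -0.7]
gripper_width: 1.003
gripper_force: 0.0
```

{"op": "servo_tool", "data": {
  "slide": [
    [0,0,0],
    [0,0,0],
    [0,0,0],
    [0,0,0],
    [0,0,0]
  ],
  "spin": [0,0,0,0,0],
  "grip": [0.3,0.5,0.6,0.7,1]
}}

```text
time_s: 40.4
tcp_pos: [0.494, 0.3243, 0.1326]
ee_rot: [[0.002, -1.0, 0.001], [-1.0, -0.002, 0.001], [-0.001, -0.001, -1.0]]
wrist_force: [0.5, 0.2, -0.3]
gripper_width: 0.708
gripper_force: 0.0
```

{"op": "servo_tool", "data": {
  "slide": [
    [0,0,0],
    [0,0,0],
    [0,0,0],
    [0,0,0],
    [0,0,0]
  ],
  "spin": [0,0,0,0,0],
  "grip": [1,1,1,1,1]
}}

```text
time_s: 40.82
tcp_pos: [0.4936, 0.3241, 0.1316]
ee_rot: [[0.002, -1.0, 0.0], [-1.0, -0.002, 0.0], [-0.0, -0.0, -1.0]]
wrist_force: [0.2, -1.0, 0.3]
gripper_width: 0.328
gripper_force: 0.2
```

{"op": "servo_tool", "data": {
  "slide": [
    [0,0,0],
    [0,0,0],
    [0,0,0],
    [0,0,0],
    [0,0,0]
  ],
  "spin": [0,0,0,0,0],
  "grip": [1,1,1,1,1]
}}

```text
time_s: 41.23
tcp_pos: [0.4936, 0.3241, 0.1316]
ee_rot: [[0.002, -1.0, 0.0], [-1.0, -0.002, 0.0], [-0.0, -0.0, -1.0]]
wrist_force: [-1.3, 0.2, -0.1]
gripper_width: 0.31
gripper_force: 30.0
```

{"op": "servo_tool", "data": {
  "slide": [
    [0,0,-0.007],
    [0,0,-0.02],
    [0,0,-0.038],
    [0,0,-0.056],
    [0,0,-0.07]
  ],
  "spin": [0,0,0,0,0],
  "grip": [1,1,1,1,1]
}}

```text
time_s: 41.65
tcp_pos: [0.4938, 0.3241, 0.2032]
ee_rot: [[0.002, -1.0, 0.001], [-1.0, -0.002, 0.001], [-0.001, -0.001, -1.0]]
wrist_force: [0.6, -0.1, -1.2]
gripper_width: 0.313
gripper_force: 30.0
```

{"op": "servo_tool", "data": {
  "slide": [
    [0.006,0,0],
    [0.018,0,0],
    [0.036,-0.001,0],
    [0.058,-0.002,0],
    [0.082,-0.003,0]
  ],
  "spin": [0,0,0,0,0],
  "grip": [1,1,1,1,1]
}}

```text
time_s: 42.07
tcp_pos: [0.4957, 0.2394, 0.1999]
ee_rot: [[0.002, -1.0, -0.003], [-1.0, -0.002, -0.002], [0.002, 0.003, -1.0]]
wrist_force: [-0.5, 0.1, -1.6]
gripper_width: 0.31
gripper_force: 30.0
```

{"op": "servo_tool", "data": {
  "slide": [
    [0.026,-0.001,0],
    [0.053,-0.002,0],
    [0.08,-0.003,0],
    [0.107,-0.004,0],
    [0.134,-0.005,0]
  ],
  "spin": [0,0,0,0,0],
  "grip": [1,1,1,1,1]
}}

```text
time_s: 42.48
tcp_pos: [0.5005, 0.1048, 0.2002]
ee_rot: [[0.001, -1.0, -0.003], [-1.0, -0.001, -0.001], [0.001, 0.003, -1.0]]
wrist_force: [-0.0, -1.1, -0.3]
gripper_width: 0.311
gripper_force: 30.0
```

{"op": "servo_tool", "data": {
  "slide": [
    [0.027,0,0],
    [0.054,-0.001,0],
    [0.08,-0.002,0],
    [0.102,-0.002,0],
    [0.118,-0.002,0]
  ],
  "spin": [0,0,0,0,0],
  "grip": [1,1,1,1,1]
}}

```text
time_s: 42.9
tcp_pos: [0.5022, -0.0133, 0.2001]
ee_rot: [[-0.0, -1.0, -0.004], [-1.0, 0.0, -0.001], [0.001, 0.004, -1.0]]
wrist_force: [0.1, 0.3, -0.5]
gripper_width: 0.313
gripper_force: 30.0
```

{"op": "servo_tool", "data": {
  "slide": [
    [0.01,0,0],
    [0.015,0,0],
    [0.015,0,0],
    [0.015,0,0],
    [0.015,0,0]
  ],
  "spin": [0,0,0,0,0],
  "grip": [1,1,1,1,1]
}}

```text
time_s: 43.32
tcp_pos: [0.5043, -0.0245, 0.2014]
ee_rot: [[0.003, -1.0, -0.0], [-1.0, -0.003, 0.0], [-0.0, 0.0, -1.0]]
wrist_force: [0.6, -0.8, -1.4]
gripper_width: 0.31
gripper_force: 30.0
```

{"op": "servo_tool", "data": {
  "slide": [
    [0,0,0],
    [0,0,0],
    [0,0,0],
    [0,0,0],
    [0,0,0]
  ],
  "spin": [0,0,0,0,0],
  "grip": [1,1,1,1,1]
}}

```text
time_s: 43.73
tcp_pos: [0.5044, -0.0247, 0.2015]
ee_rot: [[0.003, -1.0, -0.0], [-1.0, -0.003, 0.0], [-0.0, 0.0, -1.0]]
wrist_force: [-0.2, -0.2, -0.9]
gripper_width: 0.313
gripper_force: 30.0
```

{"op": "servo_tool", "data": {
  "slide": [
    [0,0,0.015],
    [0,0,0.032],
    [0,0,0.046],
    [0,0,0.055],
    [0,0,0.06]
  ],
  "spin": [0,0,0,0,0],
  "grip": [1,1,1,1,1]
}}

```text
time_s: 44.15
tcp_pos: [0.5039, -0.025, 0.1404]
ee_rot: [[0.002, -1.0, -0.002], [-1.0, -0.002, -0.0], [0.0, 0.002, -1.0]]
wrist_force: [0.1, -0.1, -0.9]
gripper_width: 0.312
gripper_force: 30.0
```

{"op": "servo_tool", "data": {
  "slide": [
    [0,0,0.002],
    [0,0,0.004],
    [0,0,0.0055],
    [0,0,0.006],
    [0,0,0.006]
  ],
  "spin": [0,0,0,0,0],
  "grip": [1,1,1,1,1]
}}

```text
time_s: 44.57
tcp_pos: [0.5047, -0.0249, 0.1359]
ee_rot: [[0.002, -1.0, 0.001], [-1.0, -0.002, 0.0], [-0.0, -0.001, -1.0]]
wrist_force: [0.3, 0.3, -1.1]
gripper_width: 0.314
gripper_force: 30.0
```

{"op": "servo_tool", "data": {
  "slide": [
    [0,0,0],
    [0,0,0],
    [0,0,0],
    [0,0,0],
    [0,0,0]
  ],
  "spin": [0,0,0,0,0],
  "grip": [1,0.6,0.5,0.3,0.1]
}}

```text
time_s: 44.98
tcp_pos: [0.5046, -0.0249, 0.1358]
ee_rot: [[0.002, -1.0, 0.001], [-1.0, -0.002, 0.0], [-0.0, -0.001, -1.0]]
wrist_force: [0.6, 0.4, -1.1]
gripper_width: 0.529
gripper_force: 0.0
```

{"op": "servo_tool", "data": {
  "slide": [
    [0,0,0],
    [0,0,0],
    [0,0,-0.02],
    [0,0,-0.045],
    [0,0,-0.066]
  ],
  "spin": [0,0,0,0,0],
  "grip": [0,0,0,0,0]
}}

```text
time_s: 45.4
tcp_pos: [0.5045, -0.025, 0.2026]
ee_rot: [[0.003, -1.0, -0.0], [-1.0, -0.003, -0.0], [0.0, 0.0, -1.0]]
wrist_force: [-0.2, 1.0, -0.1]
gripper_width: 0.904
gripper_force: 0.0
```

{"op": "servo_tool", "data": {
  "slide": [
    [-0.036,0.001,0],
    [-0.074,0.002,0],
    [-0.112,0.002,0],
    [-0.15,0.003,0],
    [-0.188,0.003,0]
  ],
  "spin": [0,0,0,0,0],
  "grip": [0,0,0,0,0]
}}

```text
time_s: 45.82
tcp_pos: [0.5005, 0.1646, 0.2018]
ee_rot: [[0.002, -1.0, 0.0], [-1.0, -0.002, 0.0], [-0.0, -0.0, -1.0]]
wrist_force: [-0.1, 0.1, -0.2]
gripper_width: 1.002
gripper_force: 0.0
```

{"op": "servo_tool", "data": {
  "slide": [
    [-0.038,0.001,0],
    [-0.076,0.002,0],
    [-0.114,0.003,0],
    [-0.152,0.003,0],
    [-0.188,0.003,0]
  ],
  "spin": [0,0,0,0,0],
  "grip": [0,0,0,0,0]
}}

```text
time_s: 46.23
tcp_pos: [0.4971, 0.3531, 0.2016]
ee_rot: [[0.003, -1.0, 0.0], [-1.0, -0.003, 0.0], [-0.0, -0.0, -1.0]]
wrist_force: [-0.1, -0.0, 0.3]
gripper_width: 1.003
gripper_force: 0.0
```

{"op": "servo_tool", "data": {
  "slide": [
    [-0.02,0,0],
    [-0.03,0,0],
    [-0.03,0,0],
    [-0.03,0,0],
    [-0.03,0,0]
  ],
  "spin": [0,0,0,0,0],
  "grip": [0,0,0,0,0]
}}

```text
time_s: 46.65
tcp_pos: [0.4974, 0.3795, 0.2015]
ee_rot: [[0.001, -1.0, -0.001], [-1.0, -0.001, -0.001], [0.001, 0.001, -1.0]]
wrist_force: [1.3, 0.3, 0.3]
gripper_width: 1.001
gripper_force: 0.0
```

Run:
```python
from h import *
s,c,W=wrist(); print(s["tcp_pos"],s["ee_rot"][0]); print(ring(W,(.499,.381),(.112,.128),.025))
W=cloud(capture("top")); print(ring(W,(.5047,-.0255),(.137,.15),.025), ring(W,(.508,-.0906),(.110,.121),.025))
```

```text
[0.4974 0.3795 0.2015] [ 0.0012 -1.     -0.0006]
(np.int64(1199), array([497.6519, 382.0414]), 15.002863883972168, np.float64(0.12099249330336896))
(np.int64(208), array([505.9938, -25.1541]), 13.999839782714844, np.float64(0.14432228856047782)) (np.int64(276), array([508.9732, -90.4199]), 16.260557174682617, np.float64(0.11710197997109908))
```

{"op": "servo_tool", "data": {
  "slide": [
    [-0.0015,0,0.018],
    [-0.0015,0,0.038],
    [-0.0015,0,0.06],
    [-0.0015,0,0.077],
    [-0.0015,0,0.0865]
  ],
  "spin": [0,0,0,0,0],
  "grip": [0,0,0,0,0]
}}

```text
time_s: 47.17
tcp_pos: [0.4969, 0.3805, 0.1131]
ee_rot: [[0.001, -1.0, -0.002], [-1.0, -0.001, -0.002], [0.002, 0.002, -1.0]]
wrist_force: [-1.4, -0.4, -0.4]
gripper_width: 1.001
gripper_force: 0.0
```

{"op": "servo_tool", "data": {
  "slide": [
    [0,0,0],
    [0,0,0],
    [0,0,0],
    [0,0,0],
    [0,0,0]
  ],
  "spin": [0,0,0,0,0],
  "grip": [0.3,0.5,0.6,0.7,1]
}}

```text
time_s: 47.58
tcp_pos: [0.4979, 0.383, 0.1163]
ee_rot: [[0.002, -1.0, 0.002], [-1.0, -0.002, 0.002], [-0.002, -0.002, -1.0]]
wrist_force: [0.0, -0.3, 0.4]
gripper_width: 0.708
gripper_force: 0.0
```

{"op": "servo_tool", "data": {
  "slide": [
    [0,0,0],
    [0,0,0],
    [0,0,0],
    [0,0,0],
    [0,0,0]
  ],
  "spin": [0,0,0,0,0],
  "grip": [1,1,1,1,1]
}}

```text
time_s: 48.0
tcp_pos: [0.4975, 0.3826, 0.1151]
ee_rot: [[0.002, -1.0, 0.0], [-1.0, -0.002, 0.0], [-0.0, -0.0, -1.0]]
wrist_force: [-0.2, 0.1, 0.5]
gripper_width: 0.331
gripper_force: 30.0
```

{"op": "servo_tool", "data": {
  "slide": [
    [0,0,0],
    [0,0,0],
    [0,0,0],
    [0,0,0],
    [0,0,0]
  ],
  "spin": [0,0,0,0,0],
  "grip": [1,1,1,1,1]
}}

```text
time_s: 48.42
tcp_pos: [0.4975, 0.3826, 0.1151]
ee_rot: [[0.002, -1.0, 0.0], [-1.0, -0.002, 0.0], [-0.0, -0.0, -1.0]]
wrist_force: [0.2, -0.0, 0.0]
gripper_width: 0.338
gripper_force: 30.0
```

{"op": "servo_tool", "data": {
  "slide": [
    [0,0,-0.007],
    [0,0,-0.02],
    [0,0,-0.038],
    [0,0,-0.056],
    [0,0,-0.07]
  ],
  "spin": [0,0,0,0,0],
  "grip": [1,1,1,1,1]
}}

```text
time_s: 48.83
tcp_pos: [0.4975, 0.3826, 0.1866]
ee_rot: [[0.003, -1.0, 0.0], [-1.0, -0.003, 0.0], [-0.0, -0.0, -1.0]]
wrist_force: [-0.4, 0.6, -0.8]
gripper_width: 0.336
gripper_force: 30.0
```

{"op": "servo_tool", "data": {
  "slide": [
    [0.006,0,0],
    [0.018,0,0],
    [0.036,0,0],
    [0.058,-0.001,0],
    [0.082,-0.001,0]
  ],
  "spin": [0,0,0,0,0],
  "grip": [1,1,1,1,1]
}}

```text
time_s: 49.25
tcp_pos: [0.4975, 0.2984, 0.1831]
ee_rot: [[0.002, -1.0, -0.003], [-1.0, -0.002, -0.002], [0.002, 0.003, -1.0]]
wrist_force: [-0.4, 0.2, -0.8]
gripper_width: 0.332
gripper_force: 30.0
```

{"op": "servo_tool", "data": {
  "slide": [
    [0.026,-0.001,0],
    [0.053,-0.002,0],
    [0.08,-0.003,0],
    [0.107,-0.004,0],
    [0.134,-0.0045,0]
  ],
  "spin": [0,0,0,0,0],
  "grip": [1,1,1,1,1]
}}

```text
time_s: 49.67
tcp_pos: [0.5019, 0.1637, 0.1835]
ee_rot: [[0.002, -1.0, -0.003], [-1.0, -0.002, -0.002], [0.002, 0.003, -1.0]]
wrist_force: [1.6, 0.3, -1.5]
gripper_width: 0.332
gripper_force: 30.0
```

{"op": "servo_tool", "data": {
  "slide": [
    [0.027,0,0],
    [0.053,0,0],
    [0.077,-0.001,0],
    [0.097,-0.001,0],
    [0.11,-0.001,0]
  ],
  "spin": [0,0,0,0,0],
  "grip": [1,1,1,1,1]
}}

```text
time_s: 50.08
tcp_pos: [0.5028, 0.0536, 0.1836]
ee_rot: [[-0.0, -1.0, -0.004], [-1.0, 0.0, -0.001], [0.001, 0.004, -1.0]]
wrist_force: [-0.7, -0.1, -1.1]
gripper_width: 0.332
gripper_force: 30.0
```

{"op": "servo_tool", "data": {
  "slide": [
    [0.006,0,0],
    [0.01,0,0],
    [0.01,0,0],
    [0.01,0,0],
    [0.01,0,0]
  ],
  "spin": [0,0,0,0,0],
  "grip": [1,1,1,1,1]
}}

```text
time_s: 50.5
tcp_pos: [0.5048, 0.0473, 0.185]
ee_rot: [[0.003, -1.0, 0.0], [-1.0, -0.003, 0.0], [-0.0, -0.0, -1.0]]
wrist_force: [0.4, 0.6, -2.1]
gripper_width: 0.334
gripper_force: 30.0
```

{"op": "servo_tool", "data": {
  "slide": [
    [0,0,0],
    [0,0,0],
    [0,0,0],
    [0,0,0],
    [0,0,0]
  ],
  "spin": [0,0,0,0,0],
  "grip": [1,1,1,1,1]
}}

```text
time_s: 50.92
tcp_pos: [0.5048, 0.0467, 0.1851]
ee_rot: [[0.003, -1.0, 0.0], [-1.0, -0.003, 0.0], [-0.0, -0.0, -1.0]]
wrist_force: [0.3, 0.8, -0.8]
gripper_width: 0.333
gripper_force: 30.0
```

{"op": "servo_tool", "data": {
  "slide": [
    [0,0.0005,0.015],
    [0,0.0005,0.032],
    [0,0.0005,0.046],
    [0,0.0005,0.055],
    [0,0.0005,0.06]
  ],
  "spin": [0,0,0,0,0],
  "grip": [1,1,1,1,1]
}}

```text
time_s: 51.33
tcp_pos: [0.5037, 0.0464, 0.1239]
ee_rot: [[0.002, -1.0, -0.002], [-1.0, -0.002, -0.001], [0.001, 0.002, -1.0]]
wrist_force: [-0.3, -0.4, -0.7]
gripper_width: 0.329
gripper_force: 30.0
```

{"op": "servo_tool", "data": {
  "slide": [
    [0,0,0.002],
    [0,0,0.004],
    [0,0,0.0055],
    [0,0,0.006],
    [0,0,0.006]
  ],
  "spin": [0,0,0,0,0],
  "grip": [1,1,1,1,1]
}}

```text
time_s: 51.75
tcp_pos: [0.5045, 0.0466, 0.1194]
ee_rot: [[0.002, -1.0, 0.001], [-1.0, -0.002, 0.0], [-0.0, -0.001, -1.0]]
wrist_force: [-0.5, 0.4, -1.5]
gripper_width: 0.335
gripper_force: 30.0
```

{"op": "servo_tool", "data": {
  "slide": [
    [0,0,0],
    [0,0,0],
    [0,0,0],
    [0,0,0],
    [0,0,0]
  ],
  "spin": [0,0,0,0,0],
  "grip": [1,0.6,0.5,0.3,0.1]
}}

```text
time_s: 52.17
tcp_pos: [0.5045, 0.0466, 0.1193]
ee_rot: [[0.002, -1.0, 0.001], [-1.0, -0.002, 0.0], [-0.0, -0.001, -1.0]]
wrist_force: [-1.1, 0.1, -0.2]
gripper_width: 0.546
gripper_force: 0.0
```

{"op": "servo_tool", "data": {
  "slide": [
    [0,0,0],
    [0,0,0],
    [0,0,-0.02],
    [0,0,-0.055],
    [0,0,-0.092]
  ],
  "spin": [0,0,0,0,0],
  "grip": [0,0,0,0,0]
}}

```text
time_s: 52.58
tcp_pos: [0.5032, 0.0461, 0.2108]
ee_rot: [[0.002, -1.0, -0.004], [-1.0, -0.002, -0.002], [0.002, 0.004, -1.0]]
wrist_force: [1.1, 1.2, 0.2]
gripper_width: 0.923
gripper_force: 0.0
```

{"op": "servo_tool", "data": {
  "slide": [
    [-0.036,0,-0.005],
    [-0.074,0,-0.01],
    [-0.112,0,-0.015],
    [-0.15,0,-0.02],
    [-0.188,0,-0.02]
  ],
  "spin": [0,0,0,0,0],
  "grip": [0,0,0,0,0]
}}

```text
time_s: 53.0
tcp_pos: [0.504, 0.2364, 0.2325]
ee_rot: [[0.002, -1.0, 0.002], [-1.0, -0.002, 0.001], [-0.001, -0.002, -1.0]]
wrist_force: [0.4, 0.0, 0.4]
gripper_width: 0.996
gripper_force: 0.0
```

{"op": "servo_tool", "data": {
  "slide": [
    [0,0,0],
    [0,0,0],
    [0,0,0],
    [0,0,0],
    [0,0,0]
  ],
  "spin": [0,0,0,0,0],
  "grip": [0,0,0,0,0]
}}

```text
time_s: 53.42
tcp_pos: [0.5038, 0.2333, 0.2311]
ee_rot: [[0.001, -1.0, -0.0], [-1.0, -0.001, -0.0], [0.0, 0.0, -1.0]]
wrist_force: [-0.2, 0.2, -0.1]
gripper_width: 0.997
gripper_force: 0.0
```

Run:
```python
from h import *
print(sense()["tcp_pos"])
for n in ["top","scene"]:
    c=capture(n); W=cloud(c); cv2.imwrite(f"pics/{n}9.png",c["pixels"])
    for nm,p,z in [("tall",(.5047,-.0255),(.137,.148)),("sq",(.505,.0459),(.12,.131)),("wide",(.508,-.091),(.110,.121)),("tin",(.464,-.336),(.06,.071)),("jar",(.578,.026),(.053,.063)),("glue",(.362,.108),(.076,.088))]: print(n,nm,ring(W,p,z,.035))
```

```text
[0.5038 0.2333 0.2311]
top tall (np.int64(208), array([506.0069, -25.6856]), 14.039813041687012, np.float64(0.14429367931600134))
top sq (np.int64(229), array([506.1738,  46.2826]), 14.771536827087402, np.float64(0.12717527582396576))
top wide (np.int64(275), array([508.8537, -90.3796]), 16.283992767333984, np.float64(0.11713962256119445))
top tin (np.int64(736), array([ 465.6234, -335.1824]), 28.267013549804688, np.float64(0.06738130511024543))
top jar (np.int64(415), array([578.4215,  26.6594]), 22.178667068481445, np.float64(0.05907819525564826))
top glue (np.int64(132), array([362.8425, 110.1115]), 11.473214149475098, np.float64(0.08431348665236192))
scene tall (np.int64(181), array([507.018 , -26.6821]), 14.961968421936035, np.float64(0.14293731602845194))
scene sq (np.int64(182), array([506.2704,  45.4098]), 16.08661460876465, np.float64(0.12587732570826815))
scene wide (np.int64(255), array([509.1896, -93.3861]), 17.885440826416016, np.float64(0.11600910993459122))
scene tin (np.int64(886), array([ 466.6528, -337.476 ]), 28.516027450561523, np.float64(0.06648404988481407))
scene jar (np.int64(372), array([579.2679,  25.0206]), 22.86049461364746, np.float64(0.05819061289381435))
scene glue (np.int64(95), array([364.2057, 106.3727]), 12.706226348876953, np.float64(0.08207526926456186))
```

View pics/scene9.png

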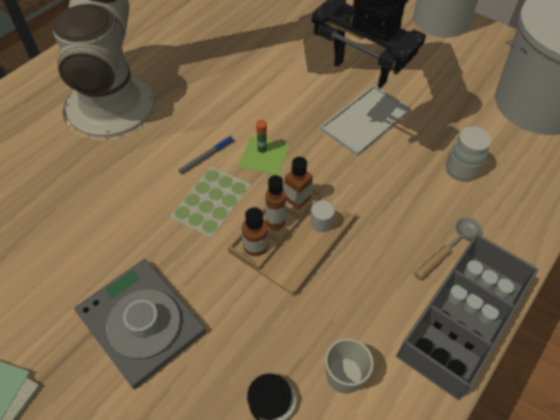

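The scene view shows the bottles back in their bays at pixels (255,230), (275,205) and (298,182), and the tin in the middle of the pan at (141,317). The jar (322,215) and glue stick (262,137) haven't moved. The measured offsets are about 1–2 mm for the bottles and 3 mm for the tin, so I'm handing in.

```bash
python3 -c "
from station import *
print(finish_job())"
```

```text
the job is handed in; nothing more can be done
None
```

The job is handed in, though the hand-in returned no verdict: the three bottles are back in their bays about 1–2 mm from where they started, the tin stands about 3 mm from the pan's centre, and the jar and glue stick did not move.

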